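# Part a hanging hook from its hanger and tray them singly

## Task

A hook with a T-shaped head hangs in the slotted foot of a steel hanger, which hangs on the short rail of a counter stand. Unhook the hook first, while the hanger stays hanging on the rail: lift its cross-bar out of the notches, twist it until the bar lines up with the slot and lower it out. Then put the hook in the blue tray and the hanger in the grey tray, each lying fully inside its tray and set down rather than dropped, without disturbing the other things on the worktop.

Things in the scene. Friction and masses are not known exactly. Their poses are not given: they have to be found in the camera images.
- stand: Fixed counter stand. Origin on the worktop below the middle of the rail; x from the rail back to the post (away from the robot and to its left), y along the rail, z up. Foot plate 95x150x14 mm, x +27 to +123 mm; post 16 mm thick at x = +75 mm; forked arm at 352 mm height (12 mm thick) to both rail ends. Front (-x) and the space under the rail are open.
- rail_mid (a point): Middle of the axis of the stand's cross rail, 352 mm above the worktop; axes as the stand's. The rail is 12 mm thick, from y = -65 to +65 mm, with black end balls.
- hanger: Loose steel hanger, 0.11-0.22 kg, 153 mm tall; hangs within 25 mm of the rail's middle, axes parallel to the stand's, and swings freely if pushed. Origin in the middle of the black rubber grip on its stem (vertical cylinder 18 mm thick, 36 mm long), 75 mm below the rail's axis. From z = -25 mm a bail of 8 mm rod, 60 mm wide in y, goes down to the foot.
- crook (a point): Point on the rail's axis under the hanger's crook, 75 mm above the hanger's origin. The crook is a 22 mm wide strip roofed over the rail, down to 13 mm below its axis behind (+x) and 20 mm in front, then back to the middle: lift the hanger 25 mm or more, then move it to the front (-x) to take it off.
- slot (a point): Centre of the hanger's foot, 63 mm below its origin, axes as the hanger's: a level frame of 8 mm rods round an open slot 13 mm wide (x) and 44 mm long (y). Two knobs on each long rod rise to 10 mm above this plane: the notches that hold the hook's bar askew, its x axis turned 35 degrees anticlockwise (seen from above) from the slot's x. The bail's underside is 34 mm above this plane.
- hook: Loose hook, 0.06-0.13 kg, 176 mm long. Origin in the middle of its red grip, a vertical cylinder 16 mm thick, 46 mm long; z up the stem (8 mm thick) to the T-bar. U hook below, 36 mm wide in y-z, lowest at z = -57 mm. Lifted 6 mm its bar turns freely, at 22 mm it meets the bail.
- bar (a point): Middle of the hook's cross-bar, 115 mm above the hook's origin: 8 mm thick, 34 mm long along the hook's x. At the start it lies askew on the slot's rods in the notches, 8 mm above the slot's plane. It drops through only when lying along the slot's y (55 degrees further anticlockwise seen from above), with 2.5 mm play each side.
- blue_tray: Fixed open blue plastic tray, 230 (x) x 140 (y) x 35 mm, walls and floor 4 mm. Origin at the centre of its underside.
- grey_tray: Fixed open grey plastic tray, same size as the blue one. The two trays may have changed places. Origin at the centre of its underside.
- sauce_bowl: Bystander: small blue sauce bowl, 76 mm across, 30 mm high, loose. Origin under its centre.
- salt_shaker: Bystander: salt shaker, 44 mm across, 90 mm high, loose. Origin under its centre.
- tongs_1: Bystander: steel tongs, 201x36x19 mm, lying loose. Origin under its centre.
Mind the look-alikes: they are no part of the job. What is shaped like the hook but turquoise is not meant.

How it is judged:
By the outcome, as a careful person would: the job done as asked, in the order asked, and still so for the second after the job is handed in, with the robot touching nothing.
It also fails if it takes over 72 s, if anything falls off the work surface, if the arm or the gripper's body presses on something with over 40 N, if the wrist force passes 120 N, or if a joint passes its speed limit or range.

## Robot

A 6-joint arm with a two-finger parallel gripper is mounted at the origin on a cart in front of the work surface, level with it; the furniture and walls round the work are solid. World frame = base frame: x ahead of the robot, y to its left, z up, the work surface at z = 0. Lengths are in m, angles in rad, forces in N, time in s.
With the tool pointing down it reaches from about 0.275 to 0.975 m from the base axis. Payload 8.4 kg.
Tool frame: the origin (TCP) lies between the finger pads; the fingertips stand 8 mm ahead of it and the grasp point (between the pads) lies 11 mm behind it (env.finger_overhang is the distance from the TCP to the fingertips, in m); z points along the fingers, y is the line along which they close (so a half turn about z gives the same grasp; the last joint's range is limited). The gripper opens to 92 mm and grips with 3 to 60 N. Pads are 20 mm wide; open, the fingers measure 128 mm over their backs; the gripper's body (75 mm by 189 mm) begins 69 mm behind the grasp point.
Start: joints at [-1.254, 0.353, 1.633, -0, 1.155, -0.002], TCP at [0.196, -0.594, 0.192] pointing down, gripper open.
Joint ranges: [-2.63, 2.63], [-0.92, 2.1], [0.06, 2.66], [-1.3, 4.44], [0, 2.69], [-3.02, 3.02]. Speed limits (rad/s): [2.22, 2.22, 2.79, 3.14, 3.14, 3.14].

## Interface

Orientations are given as a rotation vector (axis times angle).
In Python, from station import env gives the robot as it stands.
- The arm moves only by the tool servo_tool, never from a script. Its argument "deltas" is a list of rows, each a list of 2 entries, a list of its own where there are three numbers: the shift along the world's x, y, z scaled (see below), then the turn about the world's z scaled (see below). A call has 1 to 8 rows; each row is the pose to reach, as a shift and turn from the pose commanded when the call began, turning the shorter way round; what a row does not reach only later rows make up. The controller multiplies each number of a shift by 500 mm and each number of a turn by 180 degrees. A row lasts 1/12 s, in which the tool goes at most 41.7 mm and 7.16 degrees, less where a joint would pass 70% of its speed; a pose out of reach is approached as far as the arm can. A call with a number of a shift or a turn outside -1 to 1 is refused whole. A call with a gripper value outside its range is refused whole. "grip" is the closure, from 0 (fully open) to 1 (shut), set as the call begins (left out, the last holds). The fingers move at their own pace and stop on an object; "newtons" is the grip in N (left out, the last holds). Time passes only in rows, so rows that repeat a pose let the fingers close. It gives the time, the measured TCP pose, the force, the opening and the grip force at its end, in the units of the state.
- env.read_state(): the state, without advancing time (a new reading comes with each control period).
- env.camera(name): name is "side" or "top" or "wrist"; returns the picture (480x640x3 uint8, red, green, blue); there is no depth.
- env.get_calibration(name): a dict with "fx", "fy", "cx", "cy" (pixels), "R" (3x3) and "t" (3): a world point X has camera coordinates R X + t. Camera axes: x right, y down, z forward; pixel columns grow to the right and rows downward; lengths in m; the calibration is good to about 2 mm. A picture is of the moment at which its call begins: read the wrist's pose just before it. get_calibration takes no time and is no camera call; for the wrist camera it gives the pose at the moment of the call.
- env.hand_in(): hands the job in; it is judged then, once.
Trained networks look in the newest picture that a camera, given by its name, has taken for a name from the list of things; names that differ only in an ending like _2 or _b are one class to them, and where a whole thing is asked for, a point or a joint stands for the part that bears it (a point fixed in the world has none). Each returns a list of dicts, best first, with "score" (0 to 1); they miss things now and then, are a little off and sometimes report something else, mostly with a low value. They report only what shows in the picture. A call takes as long as a camera call. They do not tell look-alikes from the thing itself.
- env.find_in(camera, target): "bbox" ([left, top, width, height] in pixels, round what is visible of it).
- env.silhouettes(camera, target): "mask" (480x640 bool, what is visible of it) and "bbox" ([left, top, width, height] in pixels, round what is visible of it).
- env.pinpoint(camera, target): "xy" ([column, row] in pixels: a listed point, or the origin of a listed thing).
The state is a dict: "t": time; "q": joint angles; "joint_velocities": joint speeds; "effort": joint torques, N m; "position": TCP position; "eef_rot": TCP orientation; "contact_force": force on the tool from outside, world axes, zero at the start; "torque": the same for the moment, N m; "finger_gap": finger opening in m; "grip_force": force on a finger pad.
Only numpy, scipy, OpenCV 4.12 (cv2) and the standard library are available. Lean on these libraries where they do the work, as an engineer would, in place of code of your own. Each camera call takes 0.05 s, during which the arm holds its last target. There are 200 camera calls.

## Working session

There is one attempt and no reset: what is moved stays moved. The work goes in short steps, Python scripts to look and compute and a tool call to move; the robot and the scene stay as the last step left them, time stands still between calls to the robot, and variables do not carry over. Pictures are saved under pics/ and viewed, at most 10 in all, crops included, and the job is handed in when it is done.

Besides the shell and the picture viewer there is one more tool, called after "Request:" in YAML: its name, and indented under it one key for each argument. servo_tool: Moves the arm, as the interface text tells. Shifts and turns lie within -1 to 1; 1 stands for 500 mm of shift or 180 degrees of turn. Its arguments: {"type":"object","properties":{"deltas":{"type":"array"},"grip":{"type":"number"},"newtons":{"type":"number"}},"required":["deltas"]}

```bash
mkdir -p pics; ls
cat > h.py <<'E'
import numpy as np, cv2
from station import env
def tri(obs):
    # obs: list of (cal, xy)
    A=[];b=[]
    for c,xy in obs:
        R=np.array(c["R"]);t=np.array(c["t"])
        u=(xy[0]-c["cx"])/c["fx"];v=(xy[1]-c["cy"])/c["fy"]
        A+= [R[0]-u*R[2],R[1]-v*R[2]]; b+=[u*t[2]-t[0],v*t[2]-t[1]]
    X,r,_,_=np.linalg.lstsq(np.array(A),np.array(b),rcond=None)
    return X
def onz(c,xy,z):
    R=np.array(c["R"]);t=np.array(c["t"])
    d=R.T@np.array([(xy[0]-c["cx"])/c["fx"],(xy[1]-c["cy"])/c["fy"],1]);o=-R.T@t
    return o+d*(z-o[2])/d[2]
def proj(c,X):
    p=np.array(c["R"])@X+np.array(c["t"]);return p[:2]/p[2]*[c["fx"],c["fy"]]+[c["cx"],c["cy"]]
E
python3 - <<'E'
from h import *
s=env.read_state();print({k:np.round(v,3) for k,v in s.items()},env.finger_overhang)
ims={}
for n in("side","top"):
    im=env.camera(n);ims[n]=im
    cv2.imwrite(f"pics/{n}0.png",im[:,:,::-1]);c=env.get_calibration(n)
    print(n,np.round(-np.array(c["R"]).T@c["t"],3),np.round(np.array(c["R"])[2],2),c["fx"])
cs={n:env.get_calibration(n) for n in("side","top")}
for T in["stand","rail_mid","hanger","crook","slot","hook","bar","blue_tray","grey_tray","sauce_bowl","salt_shaker","tongs_1"]:
    r={n:env.pinpoint(n,T) for n in cs}
    print(T,{n:[(np.round(d["xy"]).astype(int).tolist(),round(d["score"],2)) for d in r[n][:3]] for n in r},end=" ")
    if r["side"] and r["top"]:print(np.round(tri([(cs[n],r[n][0]["xy"]) for n in cs]),3))
    else:print()
E
```

```text
pics
{'t': np.float64(0.0), 'q': array([-1.254,  0.354,  1.634, -0.   ,  1.155, -0.002]), 'joint_velocities': array([ 0.001,  0.002,  0.   ,  0.   , -0.001, -0.001]), 'effort': array([-5.0000e-03, -5.9384e+01, -3.3421e+01,  7.0000e-02,  2.3000e-02,
       -0.0000e+00]), 'position': array([ 0.196, -0.593,  0.191]), 'eef_rot': array([-3.101, -0.498,  0.   ]), 'contact_force': array([0.968, 0.083, 0.894]), 'torque': array([0.021, 0.029, 0.047]), 'grip_force': np.float64(0.0), 'finger_gap': np.float64(0.092)} 0.008
side [ 0.122 -1.11   0.589] [ 0.35  0.86 -0.38] 504.0680566570207
top [ 0.274 -0.331  1.3  ] [ 0.16  0.   -0.99] 564.4204712012843
stand {'side': [([362, 332], 0.69)], 'top': [([302, 225], 0.85)]} [ 0.54  -0.287 -0.001]
rail_mid {'side': [([364, 170], 0.7)], 'top': [([299, 184], 0.92)]} [ 0.538 -0.291  0.354]
hanger {'side': [([365, 210], 0.72)], 'top': [([302, 196], 0.6)]} [ 0.538 -0.294  0.277]
crook {'side': [([365, 171], 0.83)], 'top': [([305, 182], 0.56)]} [ 0.539 -0.3    0.355]
slot {'side': [([362, 240], 0.67)], 'top': [([306, 202], 0.97)]} [ 0.537 -0.298  0.216]
hook {'side': [([274, 408], 0.81), ([364, 287], 0.75)], 'top': [([306, 213], 0.63), ([400, 342], 0.57)]} [ 0.466 -0.282 -0.129]
bar {'side': [([366, 233], 0.93), ([271, 342], 0.57), ([437, 388], 0.32)], 'top': [([306, 202], 0.52)]} [ 0.539 -0.302  0.231]
blue_tray {'side': [([306, 297], 0.87)], 'top': [([217, 252], 0.89), ([301, 226], 0.68)]} [ 0.479 -0.091 -0.002]
grey_tray {'side': [([275, 364], 0.79)], 'top': [([316, 309], 0.84)]} [ 0.341 -0.321 -0.001]
sauce_bowl {'side': [([394, 381], 0.83)], 'top': []} 
salt_shaker {'side': [([439, 388], 0.9)], 'top': [([402, 213], 0.85)]} [ 0.572 -0.521  0.014]
tongs_1 {'side': [([391, 439], 0.82)], 'top': [([430, 263], 0.82)]} [ 0.451 -0.584  0.002]
```

View pics/side0.png

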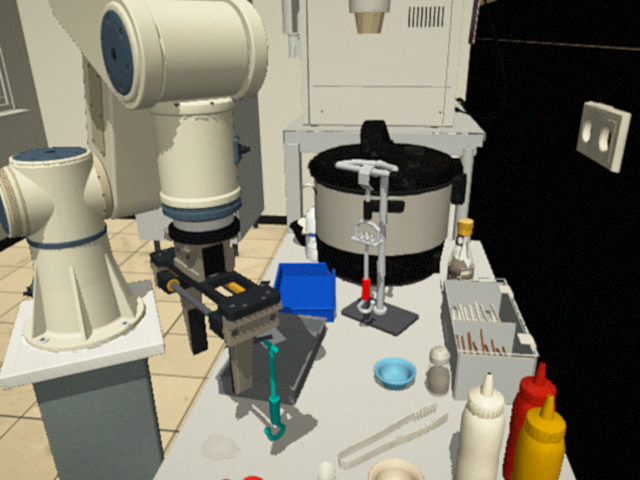

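View pics/top0.png

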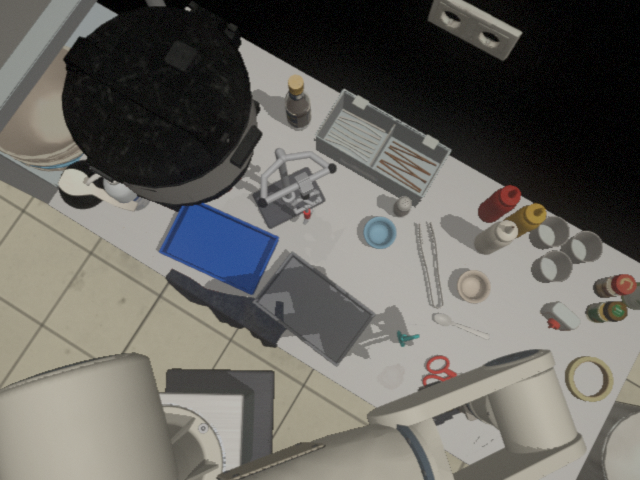

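The side view shows the hanger at about column 365, rows 165–245, with the red hook grip at (365, 290). The turquoise look-alike stands at (274, 390). The top view shows the blue tray at (217, 247), the grey tray at (316, 308) and the rail from (263, 200) to (332, 168).

With the tool pointing straight down, the gripper body would foul the hanger above the hook. I'll first check how the arm behaves while rising into clear space.

Request:
servo_tool:
  deltas:
    - [[0,0,0.08],0]
    - [[0,0,0.16],0]
    - [[0,0,0.24],0]
    - [[0,0,0.32],0]
    - [[0,0,0.4],0]
    - [[0,0,0.48],0]
    - [[0,0,0.56],0]
    - [[0,0,0.64],0]

```text
t: 1.97
position: [0.1957, -0.593, 0.5139]
eef_rot: [3.101, 0.499, 0.0]
contact_force: [-0.1, -1.0, -0.1]
finger_gap: 0.0918
grip_force: 0.0
```

Request:
servo_tool:
  deltas:
    - [[0,0,0.08],0]
    - [[0,0,0.16],0]
    - [[0,0,0.24],0]
    - [[0,0,0.32],0]
    - [[0,0,0.4],0]
    - [[0,0,0.48],0]
    - [[0,0,0.56],0]
    - [[0,0,0.64],0]

```text
t: 2.63
position: [0.1774, -0.5375, 0.7869]
eef_rot: [-3.011, -0.484, 0.022]
contact_force: [1.1, -2.1, -2.4]
finger_gap: 0.0917
grip_force: 0.0
```

Run:
```python
from h import *
s=env.read_state();print(s["q"],s["position"],s["eef_rot"])
```

```text
[-1.25474372e+00  5.11437634e-01  7.83309930e-02  2.00496584e-04
  2.64483633e+00 -2.43689968e-03] [ 0.17740198 -0.53754656  0.78692359] [-3.01099924 -0.4838458   0.02200818]
```

Request:
servo_tool:
  deltas:
    - [[0,0,-0.08],0]
    - [[0,0,-0.16],0]
    - [[0,0,-0.24],0]
    - [[0,0,-0.32],0]
    - [[0,0,-0.4],0]
    - [[0,0,-0.4],0]

```text
t: 3.13
position: [0.1755, -0.5318, 0.5947]
eef_rot: [-3.017, -0.485, 0.02]
contact_force: [-0.1, 0.7, 0.2]
finger_gap: 0.0916
grip_force: 0.0
```

Run:
```python
from h import *
s=env.read_state();print(s["q"],s["position"],s["eef_rot"])
```

```text
[-1.25475475e+00  1.96837540e-01  1.00324256e+00  1.16705918e-04
  2.02799358e+00 -2.69840985e-03] [ 0.17551193 -0.53177545  0.5947116 ] [-3.01734647 -0.4850602   0.02047048]
```

Run:
```python
from h import *
D=[(.3535,1.6335,1.155,.6250,.1912),(.51144,.07833,2.64484,.56606,.78692),(.19684,1.00324,2.02799,.5600,.59471)]
A=[];b=[]
for q2,q3,q5,r,z in D:
    p=q2+q3;t=p+q5
    A+=[[1,0,np.sin(q2),np.sin(p),np.sin(t)],[0,1,np.cos(q2),np.cos(p),np.cos(t)]];b+=[r,z]
x,res,rk,sv=np.linalg.lstsq(np.array(A),np.array(b),rcond=None);print(x.round(3),res,rk,sv)
c=env.get_calibration("top")
for px in[(230,10),(400,125),(540,205),(640,265),(470,8),(640,190)]:
    X=onz(c,px,0);print(px,X.round(3),"dist along -31:",round(X[0]*.857-X[1]*.516,3))
im=env.camera("wrist");cv2.imwrite("pics/w0.png",im[:,:,::-1])
```

```text
[-0.068 -0.529  0.644  0.514 -0.32 ] [0.00028466] 5 [3.09819847 2.19548913 0.74337058 0.16119359 0.04909716]
(230, 10) [ 1.085 -0.092  0.   ] dist along -31: 0.977
(400, 125) [ 0.79  -0.517  0.   ] dist along -31: 0.944
(540, 205) [ 0.597 -0.847  0.   ] dist along -31: 0.949
(640, 265) [ 0.459 -1.072  0.   ] dist along -31: 0.946
(470, 8) [ 1.102 -0.694  0.   ] dist along -31: 1.302
(640, 190) [ 0.638 -1.086  0.   ] dist along -31: 1.107
```

Request:
servo_tool:
  deltas:
    - [[-0.07,-0.02,0],-0.02]
    - [[-0.14,-0.04,0],-0.04]
    - [[-0.21,-0.06,0],-0.06]
    - [[-0.28,-0.08,0],-0.08]
    - [[-0.35,-0.08,0],-0.1]
    - [[-0.42,-0.08,0],-0.12]
    - [[-0.49,-0.07,0],-0.14]
    - [[-0.55,-0.05,0],-0.156]

```text
t: 3.85
position: [-0.1015, -0.5584, 0.5974]
eef_rot: [-3.043, 0.267, -0.012]
contact_force: [-0.3, 0.3, -0.2]
finger_gap: 0.0923
grip_force: 0.0
```

Request:
servo_tool:
  deltas:
    - [[-0.014,-0.08,0],0]
    - [[-0.028,-0.16,0],0]
    - [[-0.042,-0.24,0],0]
    - [[-0.056,-0.32,0],0]
    - [[-0.07,-0.4,0],0]
    - [[-0.084,-0.48,0],0]
    - [[-0.1,-0.56,0],0]
    - [[-0.11,-0.64,0],0]

```text
t: 4.52
position: [-0.1421, -0.8026, 0.5554]
eef_rot: [-3.053, 0.263, -0.011]
contact_force: [-0.4, -1.5, -1.8]
finger_gap: 0.0918
grip_force: 0.0
```

Request:
servo_tool:
  deltas:
    - [[-0.014,-0.08,0],0]
    - [[-0.028,-0.16,0],0]
    - [[-0.042,-0.24,0],0]
    - [[-0.056,-0.32,0],0]
    - [[-0.07,-0.4,0],0]
    - [[-0.084,-0.48,0],0]
    - [[-0.1,-0.56,0],0]
    - [[-0.11,-0.64,0],0]

```text
t: 5.18
position: [-0.1544, -0.8751, 0.4759]
eef_rot: [-3.102, 0.266, -0.004]
contact_force: [0.8, 0.7, -0.5]
finger_gap: 0.0918
grip_force: 0.0
```

Run:
```python
from h import *
s=env.read_state();print(s["q"],s["position"],s["eef_rot"])
```

```text
[-1.74712213e+00  9.28451287e-01  5.82005546e-02 -1.77107876e-05
  2.18343635e+00 -5.00516177e-03] [-0.15439728 -0.87506237  0.47589132] [-3.10179404  0.26636805 -0.00399366]
```

Request:
servo_tool:
  deltas:
    - [[-0.14,-0.8,0.6],0]
    - [[-0.14,-0.8,0.6],0]
    - [[-0.14,-0.8,0.6],0]
    - [[-0.14,-0.8,0.6],0]
    - [[-0.14,-0.8,0.6],0]
    - [[-0.14,-0.8,0.6],0]
    - [[-0.14,-0.8,0.6],0]
    - [[-0.14,-0.8,0.6],0]

```text
t: 5.85
position: [-0.1545, -0.8776, 0.4919]
eef_rot: [3.125, -0.268, -0.001]
contact_force: [0.0, -0.2, -0.2]
finger_gap: 0.0915
grip_force: 0.0
```

Run:
```python
from h import *
s=env.read_state();print(s["q"],s["position"],s["eef_rot"], s["q"][1]+s["q"][2]+s["q"][4])
```

```text
[-1.74682490e+00  9.10332781e-01  5.82020639e-02  1.17755158e-04
  2.16785881e+00 -4.63335433e-03] [-0.15453554 -0.8775921   0.49194421] [ 3.12490498e+00 -2.68349792e-01 -5.83653309e-04] 3.1363936496769975
```

Request:
servo_tool:
  deltas:
    - [[-0.17,-1,0.75],0]

```text
t: 5.93
position: [-0.1556, -0.8842, 0.4965]
eef_rot: [3.1, -0.266, -0.004]
contact_force: [0.7, -0.6, -0.8]
finger_gap: 0.0921
grip_force: 0.0
```

Request:
servo_tool:
  deltas:
    - [[-0.17,-1,0.75],0]

```text
t: 6.02
position: [-0.1566, -0.8915, 0.5039]
eef_rot: [3.069, -0.264, -0.008]
contact_force: [0.5, -1.2, 0.5]
finger_gap: 0.092
grip_force: 0.0
```

Request:
servo_tool:
  deltas:
    - [[-0.17,-1,0.75],0]

```text
t: 6.1
position: [-0.1576, -0.8984, 0.5108]
eef_rot: [3.04, -0.261, -0.012]
contact_force: [0.9, 0.1, -0.2]
finger_gap: 0.0916
grip_force: 0.0
```

Run:
```python
from h import *
s=env.read_state();print(s["q"],s["position"],s["eef_rot"], s["q"][1]+s["q"][2]+s["q"][4])
```

```text
[-1.74616062e+00  8.90766133e-01  5.82074336e-02  2.97234041e-04
  2.10219803e+00 -3.99640427e-03] [-0.1575597  -0.89840102  0.51078348] [ 3.04031573 -0.26089724 -0.01198506] 3.0511715935757113
```

Request:
servo_tool:
  deltas:
    - [[-0.17,-1,0.75],0]

```text
t: 6.18
position: [-0.1587, -0.9055, 0.5171]
eef_rot: [3.012, -0.259, -0.016]
contact_force: [-0.8, 0.5, 0.2]
finger_gap: 0.0921
grip_force: 0.0
```

Request:
servo_tool:
  deltas:
    - [[-0.17,-1,0.75],0]

```text
t: 6.27
position: [-0.1598, -0.9128, 0.5231]
eef_rot: [2.985, -0.256, -0.019]
contact_force: [-1.0, 0.2, -0.0]
finger_gap: 0.092
grip_force: 0.0
```

Request:
servo_tool:
  deltas:
    - [[-0.17,-1,0.75],0]

```text
t: 6.35
position: [-0.1609, -0.9203, 0.5288]
eef_rot: [2.957, -0.254, -0.023]
contact_force: [-0.0, 0.1, 0.4]
finger_gap: 0.0917
grip_force: 0.0
```

Request:
servo_tool:
  deltas:
    - [[-0.17,-1,0.75],0]

```text
t: 6.43
position: [-0.1622, -0.9281, 0.5346]
eef_rot: [2.929, -0.251, -0.026]
contact_force: [-0.4, -0.6, 0.1]
finger_gap: 0.092
grip_force: 0.0
```

Request:
servo_tool:
  deltas:
    - [[-0.17,-1,0.8],0]

```text
t: 6.52
position: [-0.1633, -0.9354, 0.541]
eef_rot: [2.902, -0.249, -0.029]
contact_force: [-0.2, 0.6, 1.1]
finger_gap: 0.0917
grip_force: 0.0
```

Request:
servo_tool:
  deltas:
    - [[-0.17,-1,0.8],0]

```text
t: 6.6
position: [-0.1644, -0.9428, 0.5481]
eef_rot: [2.873, -0.247, -0.033]
contact_force: [0.8, -0.1, -0.5]
finger_gap: 0.0921
grip_force: 0.0
```

Request:
servo_tool:
  deltas:
    - [[-0.17,-1,0.8],0]

```text
t: 6.68
position: [-0.1656, -0.9504, 0.5552]
eef_rot: [2.844, -0.244, -0.036]
contact_force: [-0.1, 0.6, 0.2]
finger_gap: 0.0918
grip_force: 0.0
```

Request:
servo_tool:
  deltas:
    - [[-0.17,-1,0.8],0]

```text
t: 6.77
position: [-0.1668, -0.9582, 0.5622]
eef_rot: [2.815, -0.242, -0.039]
contact_force: [-0.1, -0.1, 0.3]
finger_gap: 0.092
grip_force: 0.0
```

Request:
servo_tool:
  deltas:
    - [[-0.17,-1,0.8],0]

```text
t: 6.85
position: [-0.1681, -0.9662, 0.5691]
eef_rot: [2.786, -0.239, -0.043]
contact_force: [-0.7, 1.2, -0.1]
finger_gap: 0.0916
grip_force: 0.0
```

Request:
servo_tool:
  deltas:
    - [[-0.17,-1,0.8],0]

```text
t: 6.93
position: [-0.1694, -0.9743, 0.5761]
eef_rot: [2.757, -0.237, -0.046]
contact_force: [-0.7, 0.0, -0.0]
finger_gap: 0.0919
grip_force: 0.0
```

Request:
servo_tool:
  deltas:
    - [[-0.17,-1,0.8],0]

```text
t: 7.02
position: [-0.1707, -0.9825, 0.5832]
eef_rot: [2.728, -0.234, -0.049]
contact_force: [-0.5, 0.6, 0.1]
finger_gap: 0.0917
grip_force: 0.0
```

Request:
servo_tool:
  deltas:
    - [[-0.17,-1,0.8],0]

```text
t: 7.1
position: [-0.172, -0.9908, 0.5901]
eef_rot: [2.699, -0.232, -0.052]
contact_force: [-0.1, 0.8, 0.7]
finger_gap: 0.092
grip_force: 0.0
```

Request:
servo_tool:
  deltas:
    - [[-0.17,-1,0.8],0]

```text
t: 7.18
position: [-0.1734, -0.9993, 0.5971]
eef_rot: [2.669, -0.229, -0.055]
contact_force: [-0.9, 0.2, -0.2]
finger_gap: 0.092
grip_force: 0.0
```

Request:
servo_tool:
  deltas:
    - [[-0.17,-1,0.8],0]

```text
t: 7.27
position: [-0.1748, -1.0078, 0.6042]
eef_rot: [2.64, -0.227, -0.058]
contact_force: [-0.9, -0.4, 0.2]
finger_gap: 0.0915
grip_force: 0.0
```

Request:
servo_tool:
  deltas:
    - [[-0.17,-1,0.8],0]

```text
t: 7.35
position: [-0.1762, -1.0164, 0.6113]
eef_rot: [2.61, -0.224, -0.061]
contact_force: [0.1, 0.1, 0.4]
finger_gap: 0.0918
grip_force: 0.0
```

Request:
servo_tool:
  deltas:
    - [[-0.17,-1,0.8],0]

```text
t: 7.43
position: [-0.1775, -1.0251, 0.6184]
eef_rot: [2.581, -0.221, -0.064]
contact_force: [-0.0, -0.2, -0.4]
finger_gap: 0.0918
grip_force: 0.0
```

Run:
```python
from h import *
s=env.read_state();print(s["q"],s["position"],s["eef_rot"], s["q"][1]+s["q"][2]+s["q"][4])
```

```text
[-1.74384780e+00  8.29478313e-01  5.91873991e-02  3.33949409e-04
  1.70030167e+00 -1.69645145e-03] [-0.1775295  -1.02506254  0.61835883] [ 2.5808336  -0.22148392 -0.06368546] 2.5889673812291694
```

Request:
servo_tool:
  deltas:
    - [[-0.14,-0.8,0.9],0]

```text
t: 7.52
position: [-0.1784, -1.0299, 0.6286]
eef_rot: [2.554, -0.219, -0.066]
contact_force: [-0.5, 0.3, -0.9]
finger_gap: 0.0914
grip_force: 0.0
```

Request:
servo_tool:
  deltas:
    - [[-0.14,-0.8,0.9],0]

```text
t: 7.6
position: [-0.1792, -1.0339, 0.6424]
eef_rot: [2.524, -0.217, -0.069]
contact_force: [0.2, -0.3, -0.3]
finger_gap: 0.0921
grip_force: 0.0
```

Request:
servo_tool:
  deltas:
    - [[-0.14,-0.8,0.9],0]

```text
t: 7.68
position: [-0.18, -1.0382, 0.656]
eef_rot: [2.493, -0.214, -0.072]
contact_force: [-0.5, 0.2, -0.1]
finger_gap: 0.092
grip_force: 0.0
```

Request:
servo_tool:
  deltas:
    - [[-0.14,-0.8,0.9],0]

```text
t: 7.77
position: [-0.1809, -1.0428, 0.6685]
eef_rot: [2.463, -0.211, -0.075]
contact_force: [0.3, -0.2, 0.7]
finger_gap: 0.0918
grip_force: 0.0
```

Request:
servo_tool:
  deltas:
    - [[-0.14,-0.8,0.9],0]

```text
t: 7.85
position: [-0.1817, -1.0476, 0.6803]
eef_rot: [2.433, -0.209, -0.077]
contact_force: [0.1, 0.8, 0.0]
finger_gap: 0.092
grip_force: 0.0
```

Request:
servo_tool:
  deltas:
    - [[-0.14,-0.8,0.9],0]

```text
t: 7.93
position: [-0.1826, -1.0525, 0.6917]
eef_rot: [2.404, -0.206, -0.08]
contact_force: [-0.3, 0.0, 0.0]
finger_gap: 0.0921
grip_force: 0.0
```

Request:
servo_tool:
  deltas:
    - [[-0.14,-0.8,0.9],0]

```text
t: 8.02
position: [-0.1836, -1.0575, 0.7029]
eef_rot: [2.375, -0.204, -0.082]
contact_force: [1.0, -0.5, -0.3]
finger_gap: 0.0918
grip_force: 0.0
```

Request:
servo_tool:
  deltas:
    - [[-0.14,-0.8,0.9],0]

```text
t: 8.1
position: [-0.1844, -1.0625, 0.7142]
eef_rot: [2.346, -0.201, -0.085]
contact_force: [0.4, -0.0, -0.7]
finger_gap: 0.0916
grip_force: 0.0
```

Request:
servo_tool:
  deltas:
    - [[-0.14,-0.8,0.9],0]

```text
t: 8.18
position: [-0.1853, -1.0674, 0.7255]
eef_rot: [2.317, -0.199, -0.087]
contact_force: [-0.5, -0.7, 0.3]
finger_gap: 0.092
grip_force: 0.0
```

Request:
servo_tool:
  deltas:
    - [[-0.14,-0.8,0.9],0]

```text
t: 8.27
position: [-0.1862, -1.0724, 0.7367]
eef_rot: [2.288, -0.196, -0.09]
contact_force: [0.2, 0.5, 0.0]
finger_gap: 0.0919
grip_force: 0.0
```

Request:
servo_tool:
  deltas:
    - [[-0.14,-0.8,0.9],0]

```text
t: 8.35
position: [-0.1871, -1.0773, 0.7478]
eef_rot: [2.258, -0.194, -0.092]
contact_force: [-0.1, 0.4, -0.3]
finger_gap: 0.0917
grip_force: 0.0
```

Request:
servo_tool:
  deltas:
    - [[-0.14,-0.8,0.9],0]

```text
t: 8.43
position: [-0.188, -1.0822, 0.7589]
eef_rot: [2.229, -0.191, -0.094]
contact_force: [0.6, 0.4, -0.4]
finger_gap: 0.092
grip_force: 0.0
```

Request:
servo_tool:
  deltas:
    - [[-0.14,-0.8,0.9],0]

```text
t: 8.52
position: [-0.1889, -1.0871, 0.7699]
eef_rot: [2.2, -0.189, -0.096]
contact_force: [-0.1, -0.1, -0.1]
finger_gap: 0.0919
grip_force: 0.0
```

Request:
servo_tool:
  deltas:
    - [[-0.14,-0.8,0.9],0]

```text
t: 8.6
position: [-0.1898, -1.0919, 0.7808]
eef_rot: [2.171, -0.186, -0.099]
contact_force: [0.7, 0.6, 0.1]
finger_gap: 0.0921
grip_force: 0.0
```

Request:
servo_tool:
  deltas:
    - [[-0.14,-0.8,0.9],0]

```text
t: 8.68
position: [-0.1906, -1.0967, 0.7915]
eef_rot: [2.142, -0.184, -0.101]
contact_force: [0.4, 0.4, 1.1]
finger_gap: 0.0921
grip_force: 0.0
```

Request:
servo_tool:
  deltas:
    - [[-0.14,-0.8,0.9],0]

```text
t: 8.77
position: [-0.1915, -1.1013, 0.8023]
eef_rot: [2.113, -0.181, -0.103]
contact_force: [0.0, -0.6, 0.4]
finger_gap: 0.0919
grip_force: 0.0
```

Request:
servo_tool:
  deltas:
    - [[-0.14,-0.8,0.9],0]

```text
t: 8.85
position: [-0.1923, -1.1059, 0.8128]
eef_rot: [2.084, -0.179, -0.105]
contact_force: [1.6, -0.0, 0.3]
finger_gap: 0.0921
grip_force: 0.0
```

Request:
servo_tool:
  deltas:
    - [[-0.14,-0.8,0.9],0]

```text
t: 8.93
position: [-0.1931, -1.1103, 0.8232]
eef_rot: [2.056, -0.176, -0.107]
contact_force: [0.5, -0.6, 0.4]
finger_gap: 0.0922
grip_force: 0.0
```

Request:
servo_tool:
  deltas:
    - [[-0.14,-0.8,0.9],0]

```text
t: 9.02
position: [-0.1939, -1.1146, 0.8336]
eef_rot: [2.028, -0.174, -0.109]
contact_force: [-0.7, 0.3, -1.0]
finger_gap: 0.0919
grip_force: 0.0
```

Request:
servo_tool:
  deltas:
    - [[-0.14,-0.8,0.9],0]

```text
t: 9.1
position: [-0.1947, -1.1188, 0.8438]
eef_rot: [1.999, -0.172, -0.111]
contact_force: [-0.5, -0.8, 0.8]
finger_gap: 0.0921
grip_force: 0.0
```

Run:
```python
from h import *
s=env.read_state();print(s["q"],s["position"],s["eef_rot"], s["q"][1]+s["q"][2]+s["q"][4])
for n in("side","top"):
    im=env.camera(n);cv2.imwrite(f"pics/{n}1.png",im[:,:,::-1])
cs={n:env.get_calibration(n) for n in("side","top")}
for T in["rail_mid","hanger","crook","slot","hook","bar","blue_tray","grey_tray","sauce_bowl","salt_shaker","tongs_1"]:
    r={n:env.pinpoint(n,T) for n in cs}
    print(T,{n:[(np.round(d["xy"],1).tolist(),round(d["score"],2)) for d in r[n][:3]] for n in r})
    for i in r["side"][:2]:
        for j in r["top"][:2]:
            X=tri([(cs["side"],i["xy"]),(cs["top"],j["xy"])]);e=np.abs(proj(cs["side"],X)-i["xy"]).max()
            if e<6: print("   ",X.round(3),e.round(1))
for T in["blue_tray","grey_tray","stand"]:
    m=env.silhouettes("top",T)
    if m:
        k=m[0]["mask"].astype(np.uint8);p=cv2.findContours(k,0,2)[0];p=max(p,key=cv2.contourArea)
        b=cv2.boxPoints(cv2.minAreaRect(p));W=np.array([onz(cs["top"],q,.035 if T!="stand" else .007)[:2] for q in b])
        print(T,W.mean(0).round(3),[(np.round(np.linalg.norm(W[i]-W[i-1]),3),np.round(np.degrees(np.arctan2(*(W[i]-W[i-1])[::-1])),1)) for i in(1,2)])
```

```text
[-1.74499695  0.75471239  0.05928469  0.00191387  1.19105763 -0.00257839] [-0.19468313 -1.11882865  0.84380788] [ 1.9994316  -0.17156724 -0.11088437] 2.0050547105305845
rail_mid {'side': [([363.4, 168.5], 0.82)], 'top': [([299.3, 181.8], 0.77)]}
    [ 0.54  -0.291  0.357] 1.2
hanger {'side': [([368.2, 208.2], 0.66)], 'top': [([304.6, 193.6], 0.7)]}
    [ 0.543 -0.3    0.28 ] 0.9
crook {'side': [([365.1, 171.8], 0.81)], 'top': [([301.2, 180.7], 0.63)]}
    [ 0.543 -0.294  0.351] 1.5
slot {'side': [([365.1, 242.5], 0.87), ([363.6, 288.6], 0.27)], 'top': [([304.2, 201.6], 0.79)]}
    [ 0.542 -0.296  0.209] 0.5
    [ 0.557 -0.289  0.103] 5.9
hook {'side': [([362.3, 290.2], 0.69), ([275.2, 409.9], 0.55)], 'top': [([405.1, 339.6], 0.73), ([308.2, 211.8], 0.63), ([302.1, 184.7], 0.61)]}
    [ 0.541 -0.3    0.107] 2.6
    [ 0.279 -0.517  0.063] 1.2
bar {'side': [([368.5, 237.9], 0.77), ([271.1, 343.4], 0.59)], 'top': [([307.8, 201.4], 0.67), ([416.6, 336.5], 0.42)]}
    [ 0.542 -0.304  0.221] 0.8
    [ 0.282 -0.521  0.184] 1.3
blue_tray {'side': [([301.8, 297.1], 0.92)], 'top': [([298.2, 183
[... 249 characters left out ...]
': [([379.2, 236.0], 0.56)]}
    [ 0.518 -0.468  0.009] 2.3
salt_shaker {'side': [([438.8, 387.6], 0.75), ([303.6, 298.3], 0.55), ([365.4, 239.1], 0.47)], 'top': [([403.5, 211.0], 0.58)]}
    [ 0.574 -0.522  0.015] 0.5
tongs_1 {'side': [([391.4, 439.5], 0.94)], 'top': [([430.0, 264.1], 0.66), ([375.7, 237.2], 0.51)]}
    [ 0.449 -0.584  0.001] 1.6
    [ 0.528 -0.468 -0.129] 4.6
blue_tray [ 0.483 -0.1  ] [(np.float64(0.148), np.float64(-20.3)), (np.float64(0.245), np.float64(-113.1))]
grey_tray [ 0.344 -0.317] [(np.float64(0.148), np.float64(-35.1)), (np.float64(0.239), np.float64(-126.0))]
stand [ 0.621 -0.26 ] [(np.float64(0.213), np.float64(-27.4)), (np.float64(0.163), np.float64(-120.0))]
```

```bash
cat >> h.py <<'E'
from scipy.spatial.transform import Rotation as Ro
from scipy.optimize import least_squares
def fk(q,P):
    a,h,L1,L2,L3,e=P
    R=Ro.from_euler("z",q[0]);p=q[1]+q[2]
    w=np.array([a+L1*np.sin(q[1])+L2*np.sin(p)+e*np.cos(p),0,h+L1*np.cos(q[1])+L2*np.cos(p)-e*np.sin(p)])
    T=R*Ro.from_euler("y",p)*Ro.from_euler("z",q[3])*Ro.from_euler("y",q[4])*Ro.from_euler("z",q[5]+np.pi/2)
    return R.apply(w)+T.apply([0,0,L3]),T
E
python3 - <<'E'
from h import *
Q=[([-1.254,.3537,1.634,0,1.155,-.002],[.196,-.5932,.1913]),
([-1.25474,.51144,.07833,.0002,2.64484,-.0024],[.1774,-.53755,.78692]),
([-1.25475,.19684,1.00324,.0001,2.02799,-.0027],[.17551,-.53177,.59471]),
([-1.74712,.92845,.0582,0,2.18344,-.005],[-.1544,-.87506,.47589]),
([-1.74682,.91033,.0582,0,2.16786,-.0046],[-.15454,-.87759,.49194]),
([-1.74385,.82948,.05919,.0003,1.7003,-.0017],[-.17753,-1.02506,.61836]),
([-1.745,.75471,.05928,.0019,1.19106,-.0026],[-.19468,-1.11883,.84381])]
f=lambda P:np.concatenate([fk(q,P)[0]-x for q,x in Q])
s=least_squares(f,[0,.2,.4,.4,.25,0]);print(s.x.round(4),np.abs(s.fun).max())
st=env.read_state();print((fk(st["q"],s.x)[1].inv()*Ro.from_rotvec(st["eef_rot"])).magnitude())
E
```

```text
[3.000e-04 2.941e-01 5.681e-01 4.940e-01 3.824e-01 5.840e-02] 0.0015032796037128815
3.7944176459831463e-16
```

```bash
cat >> h.py <<'E'
P=np.array([.0003,.2941,.5681,.4940,.3824,.0584])
QL=np.array([[-2.63,2.63],[-.92,2.1],[.06,2.66],[-1.3,4.44],[0,2.69],[-3.02,3.02]])
def ik(X,T,q0,n=1):
    def f(q):
        x,R=fk(q,P);return np.r_[(x-X)*10,(R.inv()*T).as_rotvec()]
    s=least_squares(f,np.clip(q0,QL[:,0]+.01,QL[:,1]-.01),bounds=(QL[:,0],QL[:,1]));return s.x,np.abs(s.fun).max()
def tool(az,phi):  # tool z tilted phi from down toward azimuth az, y horizontal
    return Ro.from_euler("z",az,degrees=True)*Ro.from_euler("y",180-phi,degrees=True)
E
python3 - <<'E'
from h import *
for q2 in(-.9,-.6,-.3,0,.3,.6):
    x,T=fk([0,q2,2.62,0,0,0],P);w=x-T.apply([0,0,P[4]]);print("fold q2",q2,"wrist",w.round(3),"pitch2.0 q5",round(2.005-q2-2.62,2))
H=np.array([.54,-.299,.107])
for fl in(0,180):
  for phi in(50,60,70,80):
    for s in(-30,-15,0,15):
        out=[]
        for az in(s,s+28,s+55):
            T=tool(az,phi)*Ro.from_euler("z",fl,degrees=True)
            best=min((ik(H+T.apply([0,0,.011]),T,[-.9,0,2.2,q4,.8,q6])for q4 in(.8,1.6,2.4)for q6 in(-1.5,0,1.5)),key=lambda b:b[1])
            out.append((best[0].round(1).tolist(),round(best[1],2)))
        if max(o[1] for o in out)<.05:print(fl,phi,s,out)
E
```

```text
fold q2 -0.9 wrist [0.035 0.    0.516] pitch2.0 q5 0.28
fold q2 -0.6 wrist [0.099 0.    0.496] pitch2.0 q5 -0.02
fold q2 -0.3 wrist [0.154 0.    0.458] pitch2.0 q5 -0.32
fold q2 0 wrist [0.196 0.    0.405] pitch2.0 q5 -0.62
fold q2 0.3 wrist [0.22  0.    0.342] pitch2.0 q5 -0.92
fold q2 0.6 wrist [0.224 0.    0.275] pitch2.0 q5 -1.22
0 50 -30 [([-0.5, 0.4, 2.4, 3.2, 0.5, 1.5], np.float64(0.0)), ([-0.8, 0.4, 2.3, 1.9, 0.6, 2.1], np.float64(0.0)), ([-1.0, 0.5, 2.0, 1.2, 0.9, 2.3], np.float64(0.0))]
0 50 -15 [([-0.7, 0.4, 2.4, 2.4, 0.5, 1.9], np.float64(0.0)), ([-0.9, 0.5, 2.2, 1.5, 0.8, 2.3], np.float64(0.0)), ([-1.0, 0.6, 1.9, 1.0, 1.1, 2.3], np.float64(0.0))]
0 50 0 [([-0.9, 0.4, 2.3, 1.8, 0.6, 2.2], np.float64(0.0)), ([-1.0, 0.5, 2.0, 1.2, 1.0, 2.3], np.float64(0.0)), ([-1.0, 0.7, 1.7, 0.9, 1.3, 2.3], np.float64(0.0))]
0 50 15 [([-1.0, 0.5, 2.1, 1.4, 0.8, 2.3], np.float64(0.0)), ([-1.0, 0.6, 1.8, 1.0, 1.1, 2.3], np.float64(0.0)), ([-0.9, 0.7, 1.5, 0.7, 1.5, 2.3], np.float64(0.0))]
0 60 -30 [([-0.5, 0.5, 2.5, 3.2, 0.9, 1.6], np.float64(0.0)), ([-0.9, 0.5, 2.3, 2.1, 0.9, 1.8], np.floa
[... 3903 characters left out ...]
, np.float64(0.0))]
180 80 -30 [([-0.5, 1.0, 2.5, 3.2, 1.7, -1.6], np.float64(0.0)), ([-1.0, 0.9, 2.4, 2.2, 1.4, -1.6], np.float64(0.0)), ([-1.1, 0.9, 2.0, 1.5, 1.4, -1.3], np.float64(0.0))]
180 80 -15 [([-0.8, 0.9, 2.5, 2.6, 1.6, -1.7], np.float64(0.0)), ([-1.1, 0.9, 2.2, 1.8, 1.4, -1.5], np.float64(0.0)), ([-1.1, 0.9, 1.8, 1.3, 1.5, -1.2], np.float64(0.0))]
180 80 0 [([-1.0, 0.9, 2.3, 2.1, 1.4, -1.6], np.float64(0.0)), ([-1.1, 0.9, 2.0, 1.5, 1.4, -1.3], np.float64(0.0)), ([-1.1, 1.0, 1.6, 1.1, 1.7, -1.1], np.float64(0.0))]
180 80 15 [([-1.1, 0.9, 2.2, 1.7, 1.4, -1.4], np.float64(0.0)), ([-1.1, 0.9, 1.8, 1.2, 1.5, -1.1], np.float64(0.0)), ([-1.0, 1.0, 1.4, 0.9, 1.8, -1.0], np.float64(0.0))]
```

```bash
cat >> h.py <<'E'
W=.6
def solve(X,T,q0,w=None):
    w=W if w is None else w
    def f(q):
        x,R=fk(q,P);return np.r_[x-X,w*(R.inv()*T).as_rotvec(),1e-4*(q-q0)]
    return least_squares(f,np.clip(q0,QL[:,0]+1e-6,QL[:,1]-1e-6),bounds=(QL[:,0],QL[:,1])).x
def call(q,rows):
    X0,T0=fk(q,P)
    for sh,tn in rows:
        X,T=fk(q,P);G=X0+np.array(sh)*.5;d=G-X;n=np.linalg.norm(d);d*=min(1,.0417/max(n,1e-9))
        TG=Ro.from_euler("z",tn*np.pi)*T0;dr=(TG*T.inv()).as_rotvec();m=np.linalg.norm(dr);dr*=min(1,.125/max(m,1e-9))
        q=solve(X+d,Ro.from_rotvec(dr)*T,q)
    return q
def info(q):
    X,T=fk(q,P);z=T.apply([0,0,1]);y=T.apply([0,1,0]);r=np.degrees
    return f"q {np.round(q,2).tolist()} X {X.round(3).tolist()} phi {r(np.arccos(-z[2])):.1f} az {r(np.arctan2(z[1],z[0])):.1f} rel {(r(np.arctan2(z[1],z[0]))-r(np.arctan2(X[1],X[0]))+180)%360-180:.1f} y_up {y[2]:.2f}"
E
python3 - <<'E'
import h
from h import *
q0=np.array([-1.74385,.82948,.05919,.0003,1.7003,-.0017])
for w in(.4,.6,.8):
    h.W=w;q=q0
    for i in range(20): q=call(q,[([-.14,-.8,.9],0)])
    print(w,info(q))
print("real",info(env.read_state()["q"]))
E
```

```text
0.4 q [-1.74, 0.83, 0.06, 0.0, 0.7, -0.0] X [-0.211, -1.206, 0.934] phi 88.9 az -99.9 rel 0.0 y_up 1.00
0.6 q [-1.74, 0.76, 0.06, 0.0, 1.15, -0.0] X [-0.197, -1.129, 0.849] phi 67.0 az -99.9 rel 0.0 y_up 0.92
0.8 q [-1.74, 0.74, 0.06, 0.0, 1.39, -0.0] X [-0.188, -1.074, 0.795] phi 54.6 az -99.9 rel 0.0 y_up 0.82
real q [-1.74, 0.76, 0.06, 0.0, 1.19, -0.0] X [-0.196, -1.118, 0.843] phi 65.0 az -99.9 rel 0.1 y_up 0.91
```

```bash
cat > sim1.py <<'E'
import h
from h import *
h.W=.62
q=env.read_state()["q"]
def mv(q,dx,dy,dz,tn,n):
    return call(q,[([dx*k/n,dy*k/n,dz*k/n],tn*k/n) for k in range(1,n+1)])
for total in(-.75,-.8,-.7):
  p=q;
  for k,(s) in enumerate([(.1,.6,-.3),(.05,.5,-.2),(.0,0,0)]):
    p=mv(p,*s,total/3,8)
    if total==-.75:print("  ",info(p))
  print(total,info(p))
  for el in(.3,.7,1.0):
    a=p;n=0;best=None
    for i in range(80):
        az=np.arctan2(*fk(a,P)[0][1::-1]);a=call(a,[([.9*np.cos(az),.9*np.sin(az),el*.9],0)])
        X,T=fk(a,P);yu=T.apply([0,1,0])[2]
        if best is None or abs(yu)<best[0]:best=(abs(yu),i,a)
    print(el,best[1],info(best[2]))
E
python3 sim1.py
```

```text
q [-1.36, 0.25, 1.18, -1.06, 1.28, 1.26] X [-0.147, -0.823, 0.695] phi 65.0 az -144.9 rel -44.7 y_up 0.91
   q [-1.24, 0.32, 1.29, -1.06, 2.01, 1.84] X [-0.122, -0.573, 0.595] phi 65.0 az 170.1 rel -87.9 y_up 0.91
   q [-1.48, 0.69, 0.71, -1.01, 2.58, 1.97] X [-0.122, -0.573, 0.595] phi 65.0 az 125.1 rel -132.9 y_up 0.91
-0.75 q [-1.48, 0.69, 0.71, -1.01, 2.58, 1.97] X [-0.122, -0.573, 0.595] phi 65.0 az 125.1 rel -132.9 y_up 0.91
0.3 26 q [-1.7, 1.09, 0.06, -1.22, 1.9, 1.55] X [-0.459, -0.863, 0.543] phi 64.8 az 162.0 rel -80.0 y_up 0.86
0.7 15 q [-1.61, 0.92, 0.06, -1.3, 2.34, 1.44] X [-0.291, -0.705, 0.655] phi 56.9 az 143.7 rel -103.9 y_up 0.83
1.0 19 q [-1.64, 0.81, 0.06, -1.3, 2.27, 1.35] X [-0.327, -0.669, 0.739] phi 55.1 az 149.7 rel -94.2 y_up 0.80
-0.8 q [-1.54, 0.76, 0.6, -1.0, 2.69, 2.0] X [-0.122, -0.573, 0.595] phi 65.0 az 116.1 rel -141.9 y_up 0.91
0.3 79 q [-2.31, 1.23, 0.06, -0.83, 0.26, 1.36] X [-0.992, -0.989, 0.607] phi 96.0 az -143.1 rel -8.0 y_up 0.84
0.7 17 q [-1.66, 0.92, 0.06, -1.3, 2.37, 1.49] X [-0.318, -0.682, 0.65] phi 56.4 az 138.3 rel -106.7 y_up 0.82
1.0 21 q [-1.69, 0.81, 0.06, -1.3, 2.31, 1.4] X [-0.352, -0.64, 0.735] phi 54.1 az 144.1 rel -97.0 y_up 0.78
-0.7 q [-1.43, 0.63, 0.82, -1.01, 2.47, 1.95] X [-0.122, -0.573, 0.595] phi 65.0 az 134.1 rel -123.9 y_up 0.91
0.3 9 q [-1.53, 1.03, 0.06, -1.3, 2.35, 1.47] X [-0.235, -0.758, 0.571] phi 60.7 az 144.0 rel -108.8 y_up 0.87
0.7 13 q [-1.57, 0.91, 0.07, -1.3, 2.27, 1.37] X [-0.28, -0.732, 0.669] phi 58.1 az 150.7 rel -98.4 y_up 0.84
1.0 16 q [-1.59, 0.82, 0.06, -1.3, 2.22, 1.28] X [-0.308, -0.699, 0.743] phi 56.5 az 155.5 rel -90.8 y_up 0.82
```

```bash
cat > sim2.py <<'E'
import h,itertools
from h import *
h.W=.62
q0=env.read_state()["q"];X0,T0=fk(q0,P);a=np.array([np.cos(-1.745),np.sin(-1.745)])
ph=lambda q:np.degrees(np.arccos(-fk(q,P)[1].apply([0,0,1])[2]))
res=[]
for r in(.45,.6,.75):
  for z in(.35,.5,.7,.9):
    q,e=ik(np.r_[a*r,z],T0,[-1.745,0,1.5,0,.5,0])
    if e>.3: print(r,z,"bad",round(e,2)); 
    for el in range(0,360,30):
        d=np.r_[a*np.cos(np.radians(el)),np.sin(np.radians(el))]*.99;p=q
        for i in range(4):p=call(p,[(d,0)])
        for i in range(4):
            pp=p;p=call(p,[(d,0)])
        res.append((round(ph(p)-ph(q),1),round(ph(p)-ph(pp),2),r,z,el,fk(p,P)[0].round(2).tolist(),p.round(2).tolist()))
res.sort(key=lambda t:t[0])
for t in res[:10]:print(t)
E
timeout 500 python3 sim2.py
```

```text
(np.float64(-12.8), np.float64(-1.37), 0.45, 0.35, 270, [-0.08, -0.43, 0.21], [-1.76, -0.32, 2.66, 3.01, 0.11, -3.02])
(np.float64(-11.7), np.float64(-1.5), 0.45, 0.35, 240, [-0.06, -0.33, 0.27], [-1.73, -0.91, 2.66, -0.03, 0.46, 0.04])
(np.float64(-10.5), np.float64(-0.04), 0.75, 0.5, 270, [-0.13, -0.74, 0.26], [-1.75, 0.2, 2.09, 3.01, 0.1, -3.02])
(np.float64(-10.3), np.float64(-1.71), 0.6, 0.35, 240, [-0.07, -0.41, 0.2], [-1.74, -0.38, 2.66, 0.35, 0.0, -0.36])
(np.float64(-9.7), np.float64(-1.56), 0.45, 0.35, 210, [-0.07, -0.32, 0.28], [-2.63, -0.92, 2.66, 0.93, 0.93, -1.3])
(np.float64(-9.7), np.float64(-0.11), 0.6, 0.35, 270, [-0.11, -0.57, 0.13], [-1.81, 0.23, 2.46, 2.97, 0.42, -3.02])
(np.float64(-7.3), np.float64(-1.28), 0.45, 0.5, 180, [-0.08, -0.34, 0.52], [-2.63, -0.92, 2.2, 0.79, 1.22, -0.93])
(np.float64(-7.1), np.float64(-1.26), 0.45, 0.7, 180, [-0.04, -0.22, 0.78], [-1.74, -0.92, 1.6, 0.0, 1.45, -0.0])
(np.float64(-7.0), np.float64(-1.3), 0.45, 0.7, 210, [-0.07, -0.33, 0.57], [-2.63, -0.92, 2.09, 0.77, 1.29, -0.85])
(np.float64(-6.8), np.float64(-1.8), 0.45, 0.5, 270, [-0.07, -0.42, 0.27], [-1.74, -0.53, 2.66, 0.41, 0.0, -0.41])
```

```bash
cat > sim3.py <<'E'
import h
from h import *
h.W=.62
q0=env.read_state()["q"];X0,T0=fk(q0,P);a=np.array([np.cos(-1.745),np.sin(-1.745)])
ph=lambda q:np.degrees(np.arccos(-fk(q,P)[1].apply([0,0,1])[2]))
for r,z in((.3,.75),(.25,.85),(.3,.65),(.45,.35)):
  q,e=ik(np.r_[a*r,z],T0,[-1.745,-.6,1.5,0,.5,0]);print(r,z,e.round(2),info(q))
  for el in(150,180,200,220,240):
    d=np.r_[a*np.cos(np.radians(el)),np.sin(np.radians(el))]*.99;p=q
    for i in range(1,46):
        p=call(p,[(d,0)])
        if i in(15,45):print("  ",el,i,info(p))
E
timeout 570 python3 sim3.py
```

```text
0.3 0.75 0.02 q [-1.73, -0.92, 1.77, -0.01, 1.18, 0.01] X [-0.052, -0.296, 0.75] phi 63.6 az -99.9 rel 0.1 y_up 0.90
   150 15 q [-1.74, -0.61, 0.06, 0.0, 2.58, -0.0] X [0.033, 0.186, 1.042] phi 63.4 az -99.9 rel -179.9 y_up 0.89
   150 45 q [-1.74, -0.92, 0.06, 0.0, 2.41, 0.0] X [0.071, 0.399, 1.013] phi 91.3 az -99.8 rel -179.7 y_up 1.00
   180 15 q [-1.74, -0.91, 0.65, 0.0, 2.48, -0.0] X [0.037, 0.21, 0.905] phi 52.9 az -99.9 rel -179.8 y_up 0.80
   180 45 q [-1.74, -0.92, 0.06, 0.02, 2.69, 0.01] X [0.075, 0.412, 0.907] phi 75.1 az -99.5 rel -179.2 y_up 0.97
   200 15 q [-1.74, -0.92, 1.09, 0.0, 2.23, -0.0] X [0.01, 0.053, 0.834] phi 42.6 az -99.9 rel -179.5 y_up 0.68
   200 45 q [-1.74, -0.92, 0.33, 0.02, 2.69, 0.02] X [0.064, 0.343, 0.889] phi 59.9 az -99.3 rel -178.7 y_up 0.86
   220 15 q [-1.74, -0.92, 1.79, 0.0, 1.6, -0.0] X [-0.035, -0.199, 0.611] phi 38.4 az -99.9 rel -0.0 y_up 0.62
   220 45 q [1.31, 0.76, 1.67, 0.01, 1.11, 3.02] X [0.131, 0.504, -0.06] phi 23.0 az -106.4 rel 178.2 y_up 0.39
   240 15 q [1.25, -0.26, 2.51, -0.11, 1.88, 3.02] X [0.002, -0.121, 0.277] phi 56
[... 3183 characters left out ...]
6 rel 12.7 y_up 0.22
   200 15 q [-2.63, -0.92, 2.66, 0.76, 0.98, -1.2] X [-0.063, -0.286, 0.234] phi 46.4 az -98.4 rel 3.9 y_up 0.72
   200 45 q [-2.63, -0.92, 2.66, -0.04, 1.46, -0.9] X [-0.011, 0.01, 0.116] phi 3.8 az 62.6 rel -73.6 y_up -0.06
   220 15 q [-2.63, -0.92, 2.66, 0.68, 1.01, -1.15] X [-0.06, -0.267, 0.214] phi 42.3 az -98.6 rel 4.2 y_up 0.67
   220 45 q [-2.63, -0.92, 2.66, -0.05, 1.46, -0.9] X [-0.013, 0.013, 0.116] phi 4.1 az 70.3 rel -64.4 y_up -0.07
   240 15 q [0.71, -0.69, 2.66, -0.45, 1.81, 2.51] X [-0.003, -0.214, 0.212] phi 44.2 az -102.5 rel -11.6 y_up 0.70
   240 45 q [1.26, 2.1, 0.53, 0.01, 1.21, 3.0] X [0.129, 0.416, -0.745] phi 40.1 az -108.1 rel 179.1 y_up 0.64
```

```bash
cat > sim4.py <<'E'
import h
from h import *
h.W=.62
q0=env.read_state()["q"];a=np.array([np.cos(-1.745),np.sin(-1.745)])
ph=lambda q:np.degrees(np.arccos(-fk(q,P)[1].apply([0,0,1])[2]))
def goto(q,X,tn=0,n=None):
    c=0
    while np.linalg.norm(fk(q,P)[0]-X)>.01 and c<40:
        d=(X-fk(q,P)[0])/.5;m=max(1,int(np.ceil(np.linalg.norm(d)*.5/.041)));m=min(m,8)
        d*=min(1,8*.0415/(np.linalg.norm(d)*.5));q=call(q,[(d*k/m,0) for k in range(1,m+1)]);c+=m
    return q,c
# option 1
for el,z0,r0 in((220,.75,.3),(210,.7,.3),(200,.65,.35)):
    q,n=goto(q0,np.r_[a*r0,z0]);print("start",n,info(q))
    for c in range(4):
        while n<150:
            d=np.r_[a*np.cos(np.radians(el)),np.sin(np.radians(el))]*.99
            q=call(q,[(d,0)]);n+=1;X=fk(q,P)[0]
            if X[:2]@a<.12 or X[2]<.58 or ph(q)<3:break
        print(el,n,info(q))
        if ph(q)<6:break
        q,k=goto(q,np.r_[a*r0,z0]);n+=k
# option 2
q=q0;n=0
X1=np.r_[a*.6,.6]
for k in range(3):
    d=(X1-fk(q0,P)[0])/.5/3;q=call(q,[(d*j/8,-.32*j/8) for j in range(1,9)]);n+=8
print("opt2",n,info(q))
for i in range(60):
    d=np.r_[a*.8,.5];q=call(q,[(d,0)]);n+=1
    if ph(q)<3:break
    if i%12==11:print(n,info(q))
print(n,info(q))
E
timeout 570 python3 sim4.py
```

```text
start 21 q [-1.73, -0.92, 1.78, -0.01, 1.16, 0.01] X [-0.053, -0.301, 0.754] phi 64.6 az -99.9 rel 0.1 y_up 0.90
220 39 q [-1.74, -0.92, 1.83, 0.0, 1.63, -0.0] X [-0.033, -0.189, 0.579] phi 34.5 az -99.8 rel -0.0 y_up 0.57
220 54 q [-1.74, -0.92, 1.75, 0.0, 1.87, -0.0] X [-0.019, -0.113, 0.582] phi 25.0 az -99.8 rel -0.0 y_up 0.42
220 67 q [-1.74, -0.92, 1.73, -0.0, 1.89, 0.0] X [-0.019, -0.107, 0.589] phi 25.0 az -99.8 rel 0.1 y_up 0.42
220 80 q [-1.74, -0.92, 1.73, -0.0, 1.89, 0.0] X [-0.019, -0.107, 0.589] phi 25.0 az -99.8 rel 0.1 y_up 0.42
start 26 q [-1.73, -0.92, 1.83, -0.01, 1.18, 0.01] X [-0.053, -0.302, 0.704] phi 60.2 az -99.9 rel 0.0 y_up 0.87
210 42 q [-1.75, -0.92, 1.6, 0.0, 1.88, -0.0] X [-0.019, -0.112, 0.668] phi 33.4 az -99.9 rel -0.1 y_up 0.55
210 54 q [-1.74, -0.92, 1.7, 0.0, 1.87, -0.0] X [-0.021, -0.117, 0.61] phi 28.2 az -99.9 rel -0.0 y_up 0.47
210 65 q [-1.74, -0.92, 1.72, -0.0, 1.88, -0.0] X [-0.019, -0.111, 0.597] phi 26.2 az -99.9 rel 0.0 y_up 0.44
210 76 q [-1.74, -0.91, 1.73, -0.0, 1.87, 0.0] X [-0.021, -0.118, 0.596] phi 26.2 az -99.9 rel 0.1 y_up 0.44

[... 609 characters left out ...]
, -0.538, 0.546] phi 61.4 az 102.0 rel -155.5 y_up 0.88
36 q [-1.65, 0.99, 0.06, -1.3, 2.63, 1.72] X [-0.233, -0.65, 0.594] phi 56.6 az 119.6 rel -130.7 y_up 0.82
48 q [-1.62, 0.95, 0.06, -1.3, 2.41, 1.72] X [-0.283, -0.692, 0.63] phi 56.7 az 137.2 rel -110.5 y_up 0.78
60 q [-1.61, 0.92, 0.06, -1.3, 2.12, 1.71] X [-0.343, -0.766, 0.679] phi 61.3 az 157.3 rel -88.6 y_up 0.74
72 q [-1.62, 0.91, 0.06, -1.29, 1.77, 1.7] X [-0.404, -0.87, 0.742] phi 70.4 az 176.7 rel -68.4 y_up 0.72
84 q [-1.67, 0.92, 0.06, -1.25, 1.37, 1.69] X [-0.455, -0.984, 0.811] phi 81.9 az -165.7 rel -50.9 y_up 0.71
84 q [-1.67, 0.92, 0.06, -1.25, 1.37, 1.69] X [-0.455, -0.984, 0.811] phi 81.9 az -165.7 rel -50.9 y_up 0.71
```

```bash
cat > sim5.py <<'E'
import sys;sys.argv=["x"]
src=open("sim4.py").read().split("# option 1")[0];exec(src)
q,n=goto(q0,np.r_[a*.35,.65])
print(n,info(q))
while ph(q)>27.5: q=call(q,[(np.r_[a*-.93,-.34],0)]);n+=1
print(n,info(q));qs=q
for tn in(-.6,-.65,-.7,-.75):
  q=qs;m=n;X1=np.r_[a*.65,.5];d=(X1-fk(q,P)[0])/.5
  for k in range(3): q=call(q,[(d/3*j/6,tn/3*j/6) for j in range(1,7)]);m+=6
  print(tn,m,info(q))
  for el in(.3,.7):
    p=q;k=m;bst=(9,)
    for i in range(70):
        X=fk(p,P)[0];u=X[:2]/np.linalg.norm(X[:2]);p=call(p,[(np.r_[u*.8,el*.8],0)]);k+=1
        yu=abs(fk(p,P)[1].apply([0,1,0])[2])
        if yu<bst[0] and ph(p)<90:bst=(yu,k,p)
    print("  ",el,bst[1],info(bst[2]))
E
timeout 570 python3 sim5.py
```

```text
20 q [-2.13, -0.92, 2.01, 0.42, 1.0, -0.41] X [-0.065, -0.351, 0.653] phi 64.6 az -99.7 rel 0.8 y_up 0.90
44 q [-1.75, -0.92, 1.72, 0.0, 1.87, -0.0] X [-0.02, -0.117, 0.598] phi 27.0 az -99.7 rel -0.2 y_up 0.45
-0.6 62 q [-1.57, 0.09, 1.39, -0.47, 1.81, 1.95] X [-0.167, -0.489, 0.508] phi 28.1 az 160.5 rel -90.6 y_up 0.47
   0.3 69 q [-1.68, 0.69, 0.36, -0.57, 2.14, 1.61] X [-0.258, -0.754, 0.592] phi 28.1 az 160.5 rel -90.6 y_up 0.47
   0.7 68 q [-1.66, 0.54, 0.48, -0.58, 2.17, 1.61] X [-0.233, -0.683, 0.651] phi 28.1 az 160.5 rel -90.6 y_up 0.47
-0.65 62 q [-1.58, 0.12, 1.36, -0.46, 1.86, 2.06] X [-0.168, -0.487, 0.508] phi 28.2 az 153.7 rel -97.3 y_up 0.47
   0.3 111 q [-1.99, 1.16, 0.06, -0.46, 0.76, 1.56] X [-0.649, -1.186, 0.507] phi 70.6 az -132.7 rel -14.0 y_up 0.43
   0.7 69 q [-1.67, 0.75, 0.06, -0.7, 2.38, 1.55] X [-0.245, -0.706, 0.669] phi 28.2 az 154.6 rel -96.3 y_up 0.47
-0.7 62 q [-1.6, 0.15, 1.32, -0.44, 1.91, 2.16] X [-0.167, -0.486, 0.508] phi 28.3 az 147.4 rel -103.6 y_up 0.47
   0.3 132 q [-2.08, 1.25, 0.06, -0.34, 0.32, 1.56] X [-0.723, -1.212, 0.535] phi 88.1 az -125.2 rel -4.4 y_up 0.33
   0.7 97 q [-1.87, 0.79, 0.06, -0.61, 1.53, 1.56] X [-0.512, -0.923, 0.752] phi 54.0 az -151.8 rel -32.8 y_up 0.44
-0.75 62 q [-1.6, 0.16, 1.31, -0.44, 1.92, 2.2] X [-0.167, -0.488, 0.508] phi 28.5 az 145.9 rel -105.2 y_up 0.47
   0.3 132 q [-2.08, 1.25, 0.06, -0.35, 0.32, 1.61] X [-0.724, -1.212, 0.533] phi 87.8 az -125.4 rel -4.5 y_up 0.30
   0.7 108 q [-1.97, 0.84, 0.06, -0.54, 1.14, 1.56] X [-0.61, -0.998, 0.804] phi 69.6 az -142.3 rel -20.9 y_up 0.41
```

```bash
sed -e 's/(-.6,-.65,-.7,-.75)/(-.84,-.9,-.96)/' -e 's/range(3): q=call(q,\[(d\/3\*j\/6,tn\/3\*j\/6) for j in range(1,7)\]);m+=6/range(3): q=call(q,[(d\/3*j\/8,tn\/3*j\/8) for j in range(1,9)]);m+=8/' -e 's/(.3,.7)/(.3,.5,.7)/' sim5.py > sim6.py; timeout 570 python3 sim6.py
```

```text
20 q [-2.13, -0.92, 2.01, 0.42, 1.0, -0.41] X [-0.065, -0.351, 0.653] phi 64.6 az -99.7 rel 0.8 y_up 0.90
44 q [-1.75, -0.92, 1.72, 0.0, 1.87, -0.0] X [-0.02, -0.117, 0.598] phi 27.0 az -99.7 rel -0.2 y_up 0.45
-0.84 68 q [-1.71, 0.22, 1.24, -0.34, 2.04, 2.5] X [-0.182, -0.463, 0.508] phi 27.7 az 121.8 rel -126.7 y_up 0.46
   0.3 114 q [-2.0, 1.11, 0.06, -0.44, 1.1, 2.07] X [-0.663, -1.089, 0.465] phi 55.3 az -142.3 rel -20.9 y_up -0.00
   0.5 127 q [-2.09, 1.03, 0.06, -0.4, 0.79, 1.94] X [-0.744, -1.078, 0.671] phi 75.7 az -136.7 rel -12.1 y_up -0.00
   0.7 136 q [-2.16, 0.92, 0.06, -0.38, 0.64, 1.82] X [-0.773, -1.007, 0.863] phi 89.4 az -136.4 rel -8.9 y_up 0.06
-0.9 68 q [-1.74, 0.24, 1.21, -0.3, 2.08, 2.62] X [-0.182, -0.462, 0.508] phi 27.8 az 114.3 rel -134.2 y_up 0.46
   0.3 104 q [-1.94, 1.04, 0.06, -0.45, 1.54, 2.25] X [-0.557, -0.988, 0.456] phi 37.9 az -155.7 rel -36.2 y_up -0.00
   0.5 107 q [-1.95, 0.91, 0.06, -0.48, 1.56, 2.17] X [-0.569, -0.937, 0.601] phi 43.6 az -154.4 rel -33.2 y_up -0.00
   0.7 112 q [-1.98, 0.79, 0.06, -0.52, 1.52, 2.07] X [-0.594, -0.886, 0.737] phi 51.9 az -152.6 rel -28.7 y_up -0.00
-0.96 68 q [-1.76, 0.26, 1.19, -0.27, 2.11, 2.73] X [-0.181, -0.463, 0.508] phi 27.9 az 108.8 rel -139.8 y_up 0.46
   0.3 100 q [-1.92, 1.01, 0.06, -0.43, 1.74, 2.39] X [-0.503, -0.938, 0.453] phi 30.0 az -164.5 rel -46.3 y_up -0.01
   0.5 102 q [-1.92, 0.88, 0.06, -0.47, 1.79, 2.31] X [-0.503, -0.881, 0.58] phi 33.8 az -163.4 rel -43.6 y_up -0.01
   0.7 104 q [-1.92, 0.77, 0.06, -0.53, 1.85, 2.23] X [-0.498, -0.814, 0.688] phi 37.2 az -163.9 rel -42.4 y_up 0.00
```

```bash
cat > sim7.py <<'E'
exec(open("sim4.py").read().split("# option 1")[0])
def mv(q,d,tn,n=8): return call(q,[(np.array(d)*j/n,tn*j/n) for j in range(1,n+1)])
n=0;q=q0
for d in((.11,.6,-.15),(.11,.6,-.15),(.03,.33,-.1)): q=mv(q,d,0);n+=8
print(n,info(q))
for i in range(24):q=call(q,[((.17,.92,-.34),0)]);n+=1
print(n,info(q));qs=q
for tn in(-.28,-.3,-.32):
  q=qs;m=n
  for k in range(3):q=mv(q,(.08,-.33,-.05),tn);m+=8
  print(tn,m,info(q))
  for v in((.2,-.8,.3),(.3,-.8,.5),(.1,-.8,.5)):
    p=q;bst=(9,)
    for i in range(1,60):
        p=call(p,[(v,0)]);yu=abs(fk(p,P)[1].apply([0,1,0])[2])
        if yu<bst[0] and ph(p)<90:bst=(yu,i,p)
    print("  ",v,bst[1],info(bst[2]))
E
timeout 570 python3 sim7.py
```

```text
24 q [-2.35, -0.92, 2.03, 0.63, 1.07, -0.62] X [-0.071, -0.354, 0.643] phi 65.0 az -99.9 rel 1.5 y_up 0.91
48 q [-2.63, -0.92, 1.97, 0.38, 1.76, -0.76] X [-0.034, -0.18, 0.495] phi 28.0 az -99.3 rel 1.5 y_up 0.47
-0.28 72 q [-1.4, 0.69, 0.72, -0.1, 2.22, 2.94] X [0.086, -0.675, 0.42] phi 28.0 az 109.5 rel -167.7 y_up 0.47
   (0.2, -0.8, 0.3) 22 q [-1.35, 1.0, 0.06, -0.12, 2.07, 2.95] X [0.172, -0.926, 0.414] phi 5.9 az -160.4 rel -81.0 y_up 0.00
   (0.3, -0.8, 0.5) 23 q [-1.28, 0.88, 0.06, -0.1, 2.18, 3.02] X [0.224, -0.851, 0.515] phi 4.6 az -153.9 rel -78.7 y_up -0.01
   (0.1, -0.8, 0.5) 23 q [-1.41, 0.87, 0.06, -0.17, 2.18, 2.83] X [0.086, -0.874, 0.529] phi 8.2 az -160.4 rel -76.0 y_up 0.00
-0.3 72 q [-1.47, 0.7, 0.69, -0.05, 2.24, 3.02] X [0.055, -0.68, 0.422] phi 28.2 az 100.2 rel -174.4 y_up 0.47
   (0.2, -0.8, 0.3) 22 q [-1.39, 0.99, 0.06, -0.06, 2.08, 3.02] X [0.148, -0.925, 0.415] phi 3.1 az -167.2 rel -86.2 y_up 0.00
   (0.3, -0.8, 0.5) 23 q [-1.33, 0.88, 0.06, -0.09, 2.2, 3.02] X [0.183, -0.853, 0.518] phi 4.0 az -165.9 rel -88.0 y_up 0.00
   (0.1, -0.8, 0.5) 23 q [-1.45, 0.87, 0.06, -0.07, 2.2, 3.01] X [0.085, -0.867, 0.527] phi 3.2 az -157.3 rel -72.9 y_up -0.01
-0.32 72 q [-1.52, 0.69, 0.7, -0.03, 2.24, 3.02] X [0.026, -0.678, 0.423] phi 28.3 az 95.2 rel -177.0 y_up 0.47
   (0.2, -0.8, 0.3) 22 q [-1.42, 0.99, 0.06, -0.05, 2.09, 3.02] X [0.127, -0.923, 0.416] phi 2.3 az 179.8 rel -98.0 y_up 0.01
   (0.3, -0.8, 0.5) 24 q [-1.35, 0.88, 0.06, -0.07, 2.19, 3.02] X [0.168, -0.86, 0.522] phi 3.5 az -150.8 rel -71.8 y_up -0.01
   (0.1, -0.8, 0.5) 23 q [-1.48, 0.87, 0.06, -0.04, 2.21, 3.02] X [0.068, -0.865, 0.528] phi 1.8 az -161.9 rel -76.4 y_up -0.00
```

```bash
sed -e 's/(.03,.33,-.1)/(.03,.38,.0)/' -e 's/(.17,.92,-.34)/(.17,.92,-.3)/' -e 's/in(-.28,-.3,-.32)/in(-.2,-.22,-.24)/' -e 's/mv(q,(.08,-.33,-.05),tn);m+=8/mv(q,(.08,-.35,-.08),tn,6);m+=6/' sim7.py > sim8.py; timeout 570 python3 sim8.py
```

```text
24 q [-2.63, -0.91, 1.92, 0.8, 1.3, -0.75] X [-0.064, -0.341, 0.693] phi 64.7 az -100.4 rel 0.2 y_up 0.90
48 q [-1.75, -0.92, 0.81, -0.0, 2.65, -0.01] X [0.042, 0.228, 0.819] phi 34.0 az -100.5 rel 179.9 y_up 0.56
-0.2 66 q [-2.63, -0.88, 1.32, -0.41, 2.24, 0.56] X [-0.037, 0.115, 0.748] phi 29.8 az 170.8 rel 62.7 y_up 0.49
   (0.2, -0.8, 0.3) 59 q [-1.32, 0.86, 0.06, -0.5, 1.08, 1.88] X [0.137, -1.184, 0.791] phi 70.7 az -102.4 rel -19.0 y_up 0.10
   (0.3, -0.8, 0.5) 59 q [-1.2, 0.57, 0.06, -0.51, 1.21, 1.84] X [0.19, -0.971, 1.066] phi 79.0 az -96.6 rel -17.7 y_up 0.03
   (0.1, -0.8, 0.5) 13 q [-2.63, -0.13, 0.14, -0.02, 2.69, 0.79] X [-0.137, -0.072, 1.005] phi 25.2 az -152.1 rel 0.1 y_up 0.30
-0.22 66 q [-2.63, -0.86, 1.32, -0.44, 2.25, 0.64] X [-0.039, 0.122, 0.746] phi 28.7 az 166.4 rel 58.7 y_up 0.47
   (0.2, -0.8, 0.3) 56 q [-1.31, 0.82, 0.06, -0.49, 1.25, 1.99] X [0.131, -1.137, 0.782] phi 63.8 az -104.8 rel -21.4 y_up 0.00
   (0.3, -0.8, 0.5) 35 q [-1.11, 0.09, 0.06, -0.68, 2.25, 1.7] X [-0.002, -0.419, 1.068] phi 44.8 az -107.9 rel -17.7 y_up 0.00
   (0.1, -0.8, 0.5) 12 q [-2.63, -0.17, 0.22, -0.12, 2.69, 0.82] X [-0.13, -0.05, 0.992] phi 22.7 az -158.7 rel 0.5 y_up 0.27
-0.24 66 q [-2.63, -0.85, 1.32, -0.46, 2.27, 0.72] X [-0.039, 0.126, 0.745] phi 27.6 az 162.5 rel 55.2 y_up 0.45
   (0.2, -0.8, 0.3) 43 q [-1.28, 0.62, 0.06, -0.5, 1.82, 2.02] X [0.084, -0.896, 0.823] phi 43.3 az -115.9 rel -31.2 y_up 0.00
   (0.3, -0.8, 0.5) 25 q [-2.63, -0.1, 0.06, 0.64, 2.6, 1.61] X [-0.076, -0.178, 1.034] phi 32.9 az -116.0 rel -2.9 y_up 0.00
   (0.1, -0.8, 0.5) 59 q [-1.42, 0.74, 0.06, -0.67, 1.2, 1.85] X [-0.062, -1.092, 0.915] phi 74.4 az -118.4 rel -25.2 y_up 0.19
```

```bash
cat > sim9.py <<'E'
exec(open("sim4.py").read().split("# option 1")[0])
def mv(q,d,tn,n=8): return call(q,[(np.array(d)*j/n,tn*j/n) for j in range(1,n+1)])
n=0;q=q0
for d in((.11,.6,-.07),(.11,.6,-.07),(.07,.44,-.05)): q=mv(q,d,0);n+=8;print(info(q))
for i in range(17):q=call(q,[((.13,.75,-.64),0)]);n+=1
print(n,info(q));qs=q
for tn in(-.2,-.22,-.24):
  q=qs;m=n
  for k in range(3):q=mv(q,(.1,-.3,-.06),tn,6);m+=6
  print(tn,m,info(q))
  for v in((.2,-.8,.3),(.3,-.8,.5),(.1,-.8,.5)):
    p=q;bst=(9,)
    for i in range(1,60):
        p=call(p,[(v,0)]);yu=abs(fk(p,P)[1].apply([0,1,0])[2])
        if yu<bst[0] and ph(p)<90:bst=(yu,i,p)
    print("  ",v,bst[1],info(bst[2]))
E
timeout 570 python3 sim9.py
```

```text
q [-1.74, -0.0, 1.24, -0.0, 0.77, 0.0] X [-0.141, -0.818, 0.808] phi 65.0 az -99.9 rel -0.1 y_up 0.91
q [-1.72, -0.54, 1.68, -0.03, 0.87, 0.03] X [-0.086, -0.518, 0.773] phi 65.0 az -99.9 rel -0.4 y_up 0.91
q [-1.76, -0.92, 1.78, 0.02, 1.15, -0.02] X [-0.052, -0.303, 0.751] phi 64.7 az -99.9 rel -0.1 y_up 0.90
41 q [-1.74, -0.92, 1.85, 0.0, 1.58, -0.0] X [-0.035, -0.202, 0.58] phi 36.3 az -99.8 rel -0.0 y_up 0.59
-0.2 59 q [-1.18, 0.61, 0.77, -0.49, 2.22, 2.24] X [0.115, -0.652, 0.49] phi 36.3 az 152.2 rel -127.8 y_up 0.59
   (0.2, -0.8, 0.3) 59 q [-1.34, 1.16, 0.06, -0.61, 0.72, 1.95] X [0.164, -1.343, 0.542] phi 75.5 az -99.8 rel -16.8 y_up 0.19
   (0.3, -0.8, 0.5) 59 q [-1.22, 0.97, 0.06, -0.67, 0.92, 1.92] X [0.248, -1.234, 0.736] phi 77.4 az -100.4 rel -21.8 y_up 0.22
   (0.1, -0.8, 0.5) 59 q [-1.44, 0.96, 0.06, -0.64, 0.81, 1.73] X [-0.007, -1.268, 0.778] phi 82.3 az -108.8 rel -18.5 y_up 0.37
-0.22 59 q [-1.22, 0.67, 0.67, -0.43, 2.32, 2.39] X [0.115, -0.652, 0.49] phi 36.3 az 141.4 rel -138.6 y_up 0.59
   (0.2, -0.8, 0.3) 52 q [-1.31, 1.11, 0.06, -0.55, 1.05, 2.16] X [0.159, -1.273, 0.5] phi 60.9 az -106.6 rel -23.7 y_up 0.00
   (0.3, -0.8, 0.5) 54 q [-1.19, 0.93, 0.06, -0.62, 1.22, 2.14] X [0.242, -1.165, 0.683] phi 63.3 az -105.8 rel -27.5 y_up 0.00
   (0.1, -0.8, 0.5) 59 q [-1.43, 0.94, 0.06, -0.61, 0.94, 1.92] X [-0.004, -1.246, 0.752] phi 76.0 az -110.6 rel -20.4 y_up 0.16
-0.24 59 q [-1.26, 0.71, 0.59, -0.36, 2.4, 2.54] X [0.115, -0.652, 0.49] phi 36.3 az 131.3 rel -148.8 y_up 0.59
   (0.2, -0.8, 0.3) 38 q [-1.27, 1.03, 0.06, -0.48, 1.65, 2.37] X [0.151, -1.085, 0.454] phi 35.0 az -126.2 rel -44.1 y_up -0.01
   (0.3, -0.8, 0.5) 39 q [-1.16, 0.87, 0.06, -0.53, 1.84, 2.38] X [0.215, -0.969, 0.592] phi 34.4 az -126.5 rel -49.0 y_up -0.00
   (0.1, -0.8, 0.5) 49 q [-1.38, 0.88, 0.06, -0.57, 1.42, 2.15] X [0.009, -1.126, 0.675] phi 54.3 az -120.4 rel -30.8 y_up -0.00
```

Request:
servo_tool:
  deltas:
    - [[0.014,0.075,-0.009],0]
    - [[0.028,0.15,-0.018],0]
    - [[0.042,0.225,-0.026],0]
    - [[0.055,0.3,-0.035],0]
    - [[0.069,0.375,-0.044],0]
    - [[0.083,0.45,-0.053],0]
    - [[0.096,0.525,-0.061],0]
    - [[0.11,0.6,-0.07],0]

```text
t: 11.12
position: [-0.1448, -0.847, 0.8112]
eef_rot: [2.002, -0.172, -0.111]
contact_force: [0.4, -0.3, -0.4]
finger_gap: 0.0923
grip_force: 0.0
```

Request:
servo_tool:
  deltas:
    - [[0.014,0.075,-0.009],0]
    - [[0.028,0.15,-0.018],0]
    - [[0.042,0.225,-0.026],0]
    - [[0.055,0.3,-0.035],0]
    - [[0.069,0.375,-0.044],0]
    - [[0.083,0.45,-0.053],0]
    - [[0.096,0.525,-0.061],0]
    - [[0.11,0.6,-0.07],0]

```text
t: 11.78
position: [-0.09, -0.5474, 0.7763]
eef_rot: [2.001, -0.172, -0.111]
contact_force: [-0.4, -0.1, 0.3]
finger_gap: 0.0921
grip_force: 0.0
```

Request:
servo_tool:
  deltas:
    - [[0.012,0.075,-0.008],0]
    - [[0.024,0.15,-0.016],0]
    - [[0.036,0.225,-0.025],0]
    - [[0.048,0.3,-0.035],0]
    - [[0.06,0.375,-0.044],0]
    - [[0.07,0.44,-0.05],0]

```text
t: 12.28
position: [-0.052, -0.3272, 0.7514]
eef_rot: [2.001, -0.162, -0.106]
contact_force: [-1.7, 1.0, 0.8]
finger_gap: 0.0921
grip_force: 0.0
```

Request:
servo_tool:
  deltas:
    - [[0.13,0.75,-0.64],0]

```text
t: 12.37
position: [-0.054, -0.3089, 0.736]
eef_rot: [2.009, -0.18, -0.113]
contact_force: [-3.3, -11.0, 32.1]
finger_gap: 0.0917
grip_force: 0.0
```

Request:
servo_tool:
  deltas:
    - [[0.13,0.75,-0.64],0]

```text
t: 12.45
position: [-0.0544, -0.3064, 0.7191]
eef_rot: [2.046, -0.182, -0.11]
contact_force: [-0.2, -0.4, -0.3]
finger_gap: 0.0921
grip_force: 0.0
```

Request:
servo_tool:
  deltas:
    - [[0.13,0.75,-0.64],0]

```text
t: 12.53
position: [-0.0526, -0.3022, 0.7102]
eef_rot: [2.07, -0.179, -0.106]
contact_force: [0.1, 0.2, 1.1]
finger_gap: 0.0916
grip_force: 0.0
```

Request:
servo_tool:
  deltas:
    - [[0.13,0.75,-0.64],0]

```text
t: 12.62
position: [-0.0511, -0.298, 0.7001]
eef_rot: [2.096, -0.178, -0.102]
contact_force: [0.6, -0.4, -0.2]
finger_gap: 0.092
grip_force: 0.0
```

```bash
python3 -c "
from h import *
print(info(env.read_state()['q']))"
```

```text
q [-1.69, -0.92, 1.83, -0.05, 1.19, 0.04] X [-0.053, -0.298, 0.7] phi 59.5 az -99.7 rel 0.3 y_up 0.86
```

Request:
servo_tool:
  deltas:
    - [[0.13,0.75,-0.64],0]

```text
t: 12.7
position: [-0.0501, -0.2937, 0.6892]
eef_rot: [2.124, -0.18, -0.1]
contact_force: [-0.4, -0.1, 0.3]
finger_gap: 0.092
grip_force: 0.0
```

Request:
servo_tool:
  deltas:
    - [[0.13,0.75,-0.64],0]

```text
t: 12.78
position: [-0.0494, -0.2894, 0.6777]
eef_rot: [2.152, -0.182, -0.098]
contact_force: [0.0, -0.1, 0.4]
finger_gap: 0.0918
grip_force: 0.0
```

Request:
servo_tool:
  deltas:
    - [[0.13,0.75,-0.64],0]

```text
t: 12.87
position: [-0.0487, -0.2851, 0.666]
eef_rot: [2.18, -0.185, -0.096]
contact_force: [-1.4, -0.5, -0.3]
finger_gap: 0.0921
grip_force: 0.0
```

Request:
servo_tool:
  deltas:
    - [[0.13,0.75,-0.64],0]

```text
t: 12.95
position: [-0.0481, -0.2807, 0.654]
eef_rot: [2.209, -0.188, -0.094]
contact_force: [-0.5, 0.8, -0.2]
finger_gap: 0.0923
grip_force: 0.0
```

Request:
servo_tool:
  deltas:
    - [[0.13,0.75,-0.64],0]

```text
t: 13.03
position: [-0.0474, -0.2762, 0.6418]
eef_rot: [2.237, -0.191, -0.092]
contact_force: [0.8, 0.9, -0.3]
finger_gap: 0.0921
grip_force: 0.0
```

Request:
servo_tool:
  deltas:
    - [[0.13,0.75,-0.64],0]

```text
t: 13.12
position: [-0.0467, -0.2717, 0.6293]
eef_rot: [2.265, -0.193, -0.09]
contact_force: [0.2, -0.2, 0.9]
finger_gap: 0.0919
grip_force: 0.0
```

Request:
servo_tool:
  deltas:
    - [[0.13,0.75,-0.64],0]

```text
t: 13.2
position: [-0.046, -0.2672, 0.6164]
eef_rot: [2.294, -0.196, -0.088]
contact_force: [-0.5, 0.2, -0.2]
finger_gap: 0.0918
grip_force: 0.0
```

Request:
servo_tool:
  deltas:
    - [[0.13,0.75,-0.64],0]

```text
t: 13.28
position: [-0.0453, -0.2627, 0.6032]
eef_rot: [2.322, -0.199, -0.086]
contact_force: [0.0, 0.3, -0.0]
finger_gap: 0.0921
grip_force: 0.0
```

Request:
servo_tool:
  deltas:
    - [[0.13,0.75,-0.64],0]

```text
t: 13.37
position: [-0.0446, -0.2582, 0.5896]
eef_rot: [2.35, -0.202, -0.084]
contact_force: [0.1, -0.7, 0.8]
finger_gap: 0.092
grip_force: 0.0
```

Request:
servo_tool:
  deltas:
    - [[0.13,0.75,-0.64],0]

```text
t: 13.45
position: [-0.0443, -0.2538, 0.5753]
eef_rot: [2.377, -0.206, -0.082]
contact_force: [0.4, -0.4, -0.4]
finger_gap: 0.092
grip_force: 0.0
```

Request:
servo_tool:
  deltas:
    - [[0.13,0.75,-0.64],0]

```text
t: 13.53
position: [-0.0434, -0.2506, 0.566]
eef_rot: [2.396, -0.207, -0.08]
contact_force: [0.3, 0.2, -0.1]
finger_gap: 0.0918
grip_force: 0.0
```

Request:
servo_tool:
  deltas:
    - [[0.13,0.75,-0.64],0]

```text
t: 13.62
position: [-0.0407, -0.2456, 0.5581]
eef_rot: [2.418, -0.201, -0.075]
contact_force: [1.3, 0.5, -0.0]
finger_gap: 0.0917
grip_force: 0.0
```

Request:
servo_tool:
  deltas:
    - [[0.13,0.75,-0.64],0]

```text
t: 13.7
position: [-0.0355, -0.2367, 0.5477]
eef_rot: [2.454, -0.189, -0.065]
contact_force: [0.1, 0.0, -1.3]
finger_gap: 0.0921
grip_force: 0.0
```

```bash
cat > sim10.py <<'E'
exec(open("sim4.py").read().split("# option 1")[0])
def mv(q,d,tn,n=8): return call(q,[(np.array(d)*j/n,tn*j/n) for j in range(1,n+1)])
print(info(q0))
for tn in(-.22,-.24,-.26):
  q=q0
  for k in range(3):q=mv(q,(.1,-.3,-.06),tn,6)
  print(tn,info(q))
  for v in((.2,-.8,.4),(.1,-.8,.5)):
    p=q;bst=(9,)
    for i in range(1,60):
        p=call(p,[(v,0)]);yu=abs(fk(p,P)[1].apply([0,1,0])[2])
        if yu<bst[0] and ph(p)<90:bst=(yu,i,p)
    print("  ",v,bst[1],info(bst[2]))
E
timeout 570 python3 sim10.py
```

```text
q [-1.07, -0.92, 1.95, -0.39, 1.55, 0.54] X [-0.037, -0.237, 0.548] phi 39.1 az -98.7 rel 0.1 y_up 0.63
-0.22 q [-1.22, 0.76, 0.59, -0.48, 2.33, 2.34] X [0.113, -0.687, 0.458] phi 39.1 az 142.5 rel -136.8 y_up 0.63
   (0.2, -0.8, 0.4) 59 q [-1.33, 1.05, 0.06, -0.63, 0.9, 2.04] X [0.137, -1.287, 0.634] phi 73.2 az -104.7 rel -20.8 y_up 0.11
   (0.1, -0.8, 0.5) 59 q [-1.43, 0.95, 0.06, -0.66, 0.92, 1.87] X [-0.017, -1.251, 0.756] phi 77.8 az -112.1 rel -21.3 y_up 0.26
-0.24 q [-1.26, 0.82, 0.48, -0.41, 2.43, 2.48] X [0.113, -0.687, 0.458] phi 39.1 az 132.4 rel -147.0 y_up 0.63
   (0.2, -0.8, 0.4) 45 q [-1.27, 0.97, 0.06, -0.57, 1.5, 2.26] X [0.129, -1.124, 0.554] phi 46.8 az -120.6 rel -37.2 y_up 0.00
   (0.1, -0.8, 0.5) 59 q [-1.42, 0.93, 0.06, -0.6, 1.06, 2.07] X [-0.007, -1.223, 0.725] phi 70.3 az -113.0 rel -22.7 y_up 0.02
-0.26 q [-1.26, 0.82, 0.48, -0.41, 2.43, 2.48] X [0.113, -0.687, 0.458] phi 39.1 az 132.4 rel -147.0 y_up 0.63
   (0.2, -0.8, 0.4) 45 q [-1.27, 0.97, 0.06, -0.57, 1.5, 2.26] X [0.129, -1.124, 0.554] phi 46.8 az -120.6 rel -37.2 y_up 0.00
   (0.1, -0.8, 0.5) 59 q [-1.42, 0.93, 0.06, -0.6, 1.06, 2.07] X [-0.007, -1.223, 0.725] phi 70.3 az -113.0 rel -22.7 y_up 0.02
```

Request:
servo_tool:
  deltas:
    - [[0.017,-0.05,-0.01],-0.0395]
    - [[0.033,-0.1,-0.02],-0.079]
    - [[0.05,-0.15,-0.03],-0.119]
    - [[0.067,-0.2,-0.04],-0.158]
    - [[0.083,-0.25,-0.05],-0.198]
    - [[0.1,-0.3,-0.06],-0.237]

```text
t: 14.2
position: [0.0163, -0.3878, 0.5175]
eef_rot: [2.3, -0.952, -0.337]
contact_force: [0.2, 0.5, 1.1]
finger_gap: 0.0917
grip_force: 0.0
```

Request:
servo_tool:
  deltas:
    - [[0.017,-0.05,-0.01],-0.0395]
    - [[0.033,-0.1,-0.02],-0.079]
    - [[0.05,-0.15,-0.03],-0.119]
    - [[0.067,-0.2,-0.04],-0.158]
    - [[0.083,-0.25,-0.05],-0.198]
    - [[0.1,-0.3,-0.06],-0.237]

```text
t: 14.7
position: [0.0661, -0.538, 0.4871]
eef_rot: [1.858, -1.785, -0.635]
contact_force: [0.0, -1.5, 1.2]
finger_gap: 0.092
grip_force: 0.0
```

Request:
servo_tool:
  deltas:
    - [[0.017,-0.05,-0.01],-0.0395]
    - [[0.033,-0.1,-0.02],-0.079]
    - [[0.05,-0.15,-0.03],-0.119]
    - [[0.067,-0.2,-0.04],-0.158]
    - [[0.083,-0.25,-0.05],-0.198]
    - [[0.1,-0.3,-0.06],-0.237]

```text
t: 15.2
position: [0.1154, -0.6859, 0.4571]
eef_rot: [1.153, -2.46, -0.876]
contact_force: [-0.1, -0.6, 0.8]
finger_gap: 0.092
grip_force: 0.0
```

```bash
cat > push.py <<'E'
exec(open("sim4.py").read().split("# option 1")[0])
print(info(q0))
for v in((.2,-.8,.4),(.1,-.8,.4),(.3,-.8,.4)):
    p=q0;bst=(9,)
    for i in range(1,55):
        p=call(p,[(v,0)]);yu=abs(fk(p,P)[1].apply([0,1,0])[2])
        if yu<bst[0] and ph(p)<90:bst=(yu,i,p)
    print("  ",v,bst[1],info(bst[2]))
E
timeout 300 python3 push.py
```

```text
q [-1.23, 0.78, 0.57, -0.47, 2.35, 2.37] X [0.114, -0.686, 0.457] phi 39.2 az 140.3 rel -139.1 y_up 0.63
   (0.2, -0.8, 0.4) 54 q [-1.31, 1.02, 0.06, -0.63, 1.09, 2.08] X [0.13, -1.243, 0.609] phi 65.3 az -109.8 rel -25.8 y_up 0.09
   (0.1, -0.8, 0.4) 54 q [-1.42, 1.02, 0.06, -0.63, 1.03, 1.98] X [-0.002, -1.262, 0.628] phi 68.2 az -114.3 rel -24.2 y_up 0.18
   (0.3, -0.8, 0.4) 54 q [-1.2, 1.03, 0.06, -0.62, 1.15, 2.19] X [0.255, -1.213, 0.586] phi 62.1 az -105.3 rel -27.2 y_up 0.00
```

Request:
servo_tool:
  deltas:
    - [[0.2,-0.8,0.4],-0.039]

```text
t: 15.28
position: [0.1178, -0.7051, 0.4637]
eef_rot: [1.098, -2.49, -0.896]
contact_force: [-0.2, -0.7, -0.0]
finger_gap: 0.0919
grip_force: 0.0
```

Request:
servo_tool:
  deltas:
    - [[0.2,-0.8,0.4],-0.01]

```text
t: 15.37
position: [0.1196, -0.7214, 0.4745]
eef_rot: [1.086, -2.494, -0.894]
contact_force: [0.1, -1.1, 1.5]
finger_gap: 0.0918
grip_force: 0.0
```

Request:
servo_tool:
  deltas:
    - [[0.2,-0.8,0.4],0]

```text
t: 15.45
position: [0.1213, -0.7349, 0.4813]
eef_rot: [1.093, -2.49, -0.876]
contact_force: [-0.3, -1.6, 1.1]
finger_gap: 0.0919
grip_force: 0.0
```

Request:
servo_tool:
  deltas:
    - [[0.2,-0.8,0.4],0]

```text
t: 15.53
position: [0.1366, -0.6989, 0.5014]
eef_rot: [1.066, -2.504, -0.999]
contact_force: [0.3, -0.1, -0.4]
finger_gap: 0.0917
grip_force: 0.0
```

Request:
servo_tool:
  deltas:
    - [[0.2,-0.8,0.4],0]

```text
t: 15.62
position: [0.1393, -0.6958, 0.511]
eef_rot: [1.072, -2.506, -0.976]
contact_force: [-0.2, -0.5, 0.8]
finger_gap: 0.0915
grip_force: 0.0
```

Request:
servo_tool:
  deltas:
    - [[0.2,-0.8,0.4],0]

```text
t: 15.7
position: [0.1389, -0.6927, 0.5182]
eef_rot: [1.071, -2.51, -0.968]
contact_force: [-1.5, 0.1, 0.0]
finger_gap: 0.0922
grip_force: 0.0
```

Request:
servo_tool:
  deltas:
    - [[0.2,-0.8,0.4],0]

```text
t: 15.78
position: [0.1383, -0.6911, 0.5231]
eef_rot: [1.072, -2.512, -0.96]
contact_force: [-0.0, 0.9, 0.0]
finger_gap: 0.0916
grip_force: 0.0
```

Request:
servo_tool:
  deltas:
    - [[0.2,-0.8,0.4],0]

```text
t: 15.87
position: [0.138, -0.69, 0.5265]
eef_rot: [1.073, -2.512, -0.954]
contact_force: [0.2, -0.4, 0.3]
finger_gap: 0.0918
grip_force: 0.0
```

Request:
servo_tool:
  deltas:
    - [[0.2,-0.8,0.4],0]

```text
t: 15.95
position: [0.1378, -0.6893, 0.529]
eef_rot: [1.074, -2.512, -0.95]
contact_force: [-0.5, -0.3, -0.6]
finger_gap: 0.092
grip_force: 0.0
```

Request:
servo_tool:
  deltas:
    - [[0.2,-0.8,0.4],0]

```text
t: 16.03
position: [0.1378, -0.6886, 0.5311]
eef_rot: [1.075, -2.512, -0.946]
contact_force: [-0.6, -0.3, 0.6]
finger_gap: 0.092
grip_force: 0.0
```

Request:
servo_tool:
  deltas:
    - [[0.2,-0.8,0.4],0]

```text
t: 16.12
position: [0.1379, -0.6879, 0.533]
eef_rot: [1.077, -2.511, -0.942]
contact_force: [0.9, 0.2, 0.1]
finger_gap: 0.0922
grip_force: 0.0
```

Request:
servo_tool:
  deltas:
    - [[0.2,-0.8,0.4],0]

```text
t: 16.2
position: [0.1381, -0.6873, 0.535]
eef_rot: [1.078, -2.511, -0.939]
contact_force: [-0.1, -0.1, 0.6]
finger_gap: 0.0919
grip_force: 0.0
```

Request:
servo_tool:
  deltas:
    - [[0.2,-0.8,0.4],0]

```text
t: 16.28
position: [0.1383, -0.6866, 0.5369]
eef_rot: [1.079, -2.51, -0.935]
contact_force: [-0.1, -0.7, -0.6]
finger_gap: 0.0916
grip_force: 0.0
```

Request:
servo_tool:
  deltas:
    - [[0.2,-0.8,0.4],0]

```text
t: 16.37
position: [0.1384, -0.6859, 0.5389]
eef_rot: [1.08, -2.51, -0.932]
contact_force: [0.2, -0.1, 0.2]
finger_gap: 0.0917
grip_force: 0.0
```

Request:
servo_tool:
  deltas:
    - [[0.2,-0.8,0.4],0]

```text
t: 16.45
position: [0.1386, -0.6851, 0.5409]
eef_rot: [1.081, -2.51, -0.928]
contact_force: [-1.0, 0.3, -0.3]
finger_gap: 0.0917
grip_force: 0.0
```

```bash
timeout 300 python3 push.py
```

```text
q [-1.22, 0.96, 0.06, -0.68, 2.69, 2.14] X [0.137, -0.686, 0.541] phi 40.2 az 135.1 rel -146.3 y_up 0.64
   (0.2, -0.8, 0.4) 54 q [-1.29, 1.0, 0.06, -0.63, 1.19, 2.13] X [0.129, -1.214, 0.61] phi 61.8 az -112.4 rel -28.4 y_up 0.05
   (0.1, -0.8, 0.4) 54 q [-1.41, 1.0, 0.06, -0.64, 1.12, 2.02] X [-0.004, -1.235, 0.63] phi 65.2 az -117.0 rel -26.8 y_up 0.15
   (0.3, -0.8, 0.4) 50 q [-1.18, 0.99, 0.06, -0.61, 1.38, 2.24] X [0.242, -1.142, 0.572] phi 52.9 az -112.6 rel -34.5 y_up 0.00
```

Request:
servo_tool:
  deltas:
    - [[0,-0.03,-0.06],0]
    - [[0,-0.06,-0.12],0]
    - [[0,-0.09,-0.18],0]
    - [[0,-0.12,-0.24],0]
    - [[0,-0.16,-0.28],0]

```text
t: 16.87
position: [0.1372, -0.7609, 0.3964]
eef_rot: [1.083, -2.508, -0.927]
contact_force: [-0.2, -0.9, -0.5]
finger_gap: 0.092
grip_force: 0.0
```

Request:
servo_tool:
  deltas:
    - [[0.25,-0.95,0],0]

```text
t: 16.95
position: [0.1363, -0.7716, 0.3791]
eef_rot: [1.089, -2.504, -0.912]
contact_force: [0.2, 0.1, -2.0]
finger_gap: 0.092
grip_force: 0.0
```

Request:
servo_tool:
  deltas:
    - [[0.25,-0.95,0],0]

```text
t: 17.03
position: [0.1372, -0.782, 0.369]
eef_rot: [1.096, -2.503, -0.877]
contact_force: [-0.2, 0.7, 0.6]
finger_gap: 0.0917
grip_force: 0.0
```

Request:
servo_tool:
  deltas:
    - [[0.25,-0.95,0.1],0]

```text
t: 17.12
position: [0.1374, -0.7913, 0.3613]
eef_rot: [1.103, -2.501, -0.845]
contact_force: [0.3, -0.9, 0.4]
finger_gap: 0.092
grip_force: 0.0
```

Request:
servo_tool:
  deltas:
    - [[0.25,-0.95,0.1],0]

```text
t: 17.2
position: [0.1374, -0.8006, 0.3543]
eef_rot: [1.11, -2.499, -0.813]
contact_force: [0.3, 0.8, -0.1]
finger_gap: 0.0921
grip_force: 0.0
```

Request:
servo_tool:
  deltas:
    - [[0.25,-0.95,0.1],0]

```text
t: 17.28
position: [0.1375, -0.8102, 0.3468]
eef_rot: [1.118, -2.497, -0.781]
contact_force: [-0.5, 0.3, -0.1]
finger_gap: 0.0919
grip_force: 0.0
```

Request:
servo_tool:
  deltas:
    - [[0.25,-0.95,0.1],0]

```text
t: 17.37
position: [0.1376, -0.82, 0.3391]
eef_rot: [1.125, -2.493, -0.75]
contact_force: [-0.4, 0.3, -0.9]
finger_gap: 0.0919
grip_force: 0.0
```

```bash
sed -i 's/^for v in.*/for v in((.25,-.95,.1),(.25,-.9,.3),(.4,-.9,.2)):/' push.py; timeout 300 python3 push.py
```

```text
q [-1.25, 1.14, 0.06, -0.52, 2.39, 2.31] X [0.136, -0.82, 0.339] phi 35.2 az 144.5 rel -134.9 y_up 0.57
   (0.25, -0.95, 0.1) 33 q [-1.28, 1.29, 0.06, -0.48, 1.31, 2.37] X [0.181, -1.208, 0.2] phi 38.5 az -118.7 rel -37.2 y_up 0.00
   (0.25, -0.9, 0.3) 35 q [-1.27, 1.13, 0.06, -0.51, 1.39, 2.3] X [0.179, -1.181, 0.382] phi 42.8 az -117.3 rel -35.9 y_up 0.00
   (0.4, -0.9, 0.2) 31 q [-1.16, 1.2, 0.06, -0.48, 1.51, 2.44] X [0.301, -1.119, 0.281] phi 34.6 az -120.2 rel -45.2 y_up 0.00
```

Request:
servo_tool:
  deltas:
    - [[0.22,-0.9,0.32],0]

```text
t: 17.45
position: [0.1363, -0.8274, 0.3381]
eef_rot: [1.133, -2.488, -0.721]
contact_force: [-0.1, 0.1, -0.6]
finger_gap: 0.0918
grip_force: 0.0
```

Request:
servo_tool:
  deltas:
    - [[0.22,-0.9,0.32],0]

```text
t: 17.53
position: [0.1349, -0.8349, 0.3412]
eef_rot: [1.14, -2.485, -0.686]
contact_force: [-0.1, -0.1, -0.8]
finger_gap: 0.0919
grip_force: 0.0
```

Request:
servo_tool:
  deltas:
    - [[0.22,-0.9,0.32],0]

```text
t: 17.62
position: [0.1337, -0.8429, 0.3436]
eef_rot: [1.147, -2.481, -0.649]
contact_force: [0.1, 0.3, 0.1]
finger_gap: 0.0915
grip_force: 0.0
```

Request:
servo_tool:
  deltas:
    - [[0.22,-0.9,0.32],0]

```text
t: 17.7
position: [0.1327, -0.8511, 0.3451]
eef_rot: [1.153, -2.476, -0.614]
contact_force: [-0.1, 0.7, 0.2]
finger_gap: 0.0915
grip_force: 0.0
```

Request:
servo_tool:
  deltas:
    - [[0.22,-0.9,0.32],0]

```text
t: 17.78
position: [0.1317, -0.8595, 0.346]
eef_rot: [1.16, -2.47, -0.58]
contact_force: [0.4, 0.4, 0.3]
finger_gap: 0.092
grip_force: 0.0
```

Request:
servo_tool:
  deltas:
    - [[0.22,-0.9,0.32],0]

```text
t: 17.87
position: [0.1309, -0.8681, 0.3467]
eef_rot: [1.167, -2.464, -0.547]
contact_force: [-0.1, 0.4, 0.1]
finger_gap: 0.0921
grip_force: 0.0
```

Request:
servo_tool:
  deltas:
    - [[0.22,-0.9,0.32],0]

```text
t: 17.95
position: [0.1302, -0.877, 0.3473]
eef_rot: [1.174, -2.457, -0.513]
contact_force: [0.3, -0.2, -0.3]
finger_gap: 0.0919
grip_force: 0.0
```

Request:
servo_tool:
  deltas:
    - [[0.22,-0.9,0.32],0]

```text
t: 18.03
position: [0.1296, -0.8861, 0.348]
eef_rot: [1.181, -2.45, -0.479]
contact_force: [0.8, 0.3, -0.1]
finger_gap: 0.0918
grip_force: 0.0
```

Request:
servo_tool:
  deltas:
    - [[0.22,-0.9,0.32],0]

```text
t: 18.12
position: [0.1291, -0.8954, 0.3488]
eef_rot: [1.187, -2.442, -0.444]
contact_force: [-0.6, 0.5, 0.2]
finger_gap: 0.0918
grip_force: 0.0
```

Request:
servo_tool:
  deltas:
    - [[0.22,-0.9,0.32],0]

```text
t: 18.2
position: [0.1286, -0.9049, 0.3497]
eef_rot: [1.193, -2.434, -0.409]
contact_force: [-1.1, -0.1, 0.5]
finger_gap: 0.0922
grip_force: 0.0
```

Request:
servo_tool:
  deltas:
    - [[0.22,-0.9,0.32],0]

```text
t: 18.28
position: [0.1283, -0.9147, 0.3506]
eef_rot: [1.199, -2.426, -0.374]
contact_force: [0.5, 1.2, -0.4]
finger_gap: 0.0918
grip_force: 0.0
```

Request:
servo_tool:
  deltas:
    - [[0.22,-0.9,0.32],0]

```text
t: 18.37
position: [0.1281, -0.9246, 0.3517]
eef_rot: [1.205, -2.417, -0.338]
contact_force: [0.4, 0.1, -1.2]
finger_gap: 0.0915
grip_force: 0.0
```

Request:
servo_tool:
  deltas:
    - [[0.22,-0.9,0.32],0]

```text
t: 18.45
position: [0.1279, -0.9347, 0.3528]
eef_rot: [1.21, -2.407, -0.303]
contact_force: [0.1, -0.2, 0.3]
finger_gap: 0.0921
grip_force: 0.0
```

Request:
servo_tool:
  deltas:
    - [[0.22,-0.9,0.32],0]

```text
t: 18.53
position: [0.1279, -0.9451, 0.354]
eef_rot: [1.216, -2.397, -0.267]
contact_force: [-0.6, 0.3, 0.3]
finger_gap: 0.0919
grip_force: 0.0
```

Request:
servo_tool:
  deltas:
    - [[0.22,-0.9,0.32],0]

```text
t: 18.62
position: [0.128, -0.9555, 0.3553]
eef_rot: [1.221, -2.387, -0.231]
contact_force: [-0.4, -0.5, -0.2]
finger_gap: 0.0921
grip_force: 0.0
```

Request:
servo_tool:
  deltas:
    - [[0.22,-0.9,0.32],0]

```text
t: 18.7
position: [0.1282, -0.9662, 0.3565]
eef_rot: [1.226, -2.376, -0.195]
contact_force: [-0.4, 0.2, -0.1]
finger_gap: 0.0918
grip_force: 0.0
```

Request:
servo_tool:
  deltas:
    - [[0.22,-0.9,0.32],0]

```text
t: 18.78
position: [0.1284, -0.977, 0.3579]
eef_rot: [1.231, -2.365, -0.159]
contact_force: [-0.2, -0.5, -0.0]
finger_gap: 0.0915
grip_force: 0.0
```

Request:
servo_tool:
  deltas:
    - [[0.22,-0.9,0.32],0]

```text
t: 18.87
position: [0.1288, -0.988, 0.3593]
eef_rot: [1.235, -2.353, -0.123]
contact_force: [-0.8, -0.0, 0.1]
finger_gap: 0.092
grip_force: 0.0
```

Request:
servo_tool:
  deltas:
    - [[0.22,-0.9,0.32],0]

```text
t: 18.95
position: [0.1292, -0.999, 0.3608]
eef_rot: [1.239, -2.341, -0.086]
contact_force: [-0.3, 0.4, -0.1]
finger_gap: 0.0919
grip_force: 0.0
```

Request:
servo_tool:
  deltas:
    - [[0.22,-0.9,0.32],0]

```text
t: 19.03
position: [0.1297, -1.0102, 0.3624]
eef_rot: [1.243, -2.328, -0.05]
contact_force: [-0.6, 0.4, -0.3]
finger_gap: 0.0917
grip_force: 0.0
```

```bash
sed -i 's/^for v in.*/for v in((.22,-.9,.32),(.22,-.7,.6)):/' push.py; timeout 300 python3 push.py
```

```text
q [-1.26, 1.1, 0.06, -0.53, 1.88, 2.28] X [0.128, -1.011, 0.362] phi 28.8 az -156.2 rel -73.4 y_up 0.26
   (0.22, -0.9, 0.32) 16 q [-1.29, 1.12, 0.06, -0.51, 1.37, 2.27] X [0.148, -1.192, 0.4] phi 44.5 az -117.3 rel -34.4 y_up 0.01
   (0.22, -0.7, 0.6) 18 q [-1.26, 0.94, 0.06, -0.54, 1.49, 2.2] X [0.156, -1.115, 0.587] phi 47.3 az -115.9 rel -33.9 y_up -0.00
```

Request:
servo_tool:
  deltas:
    - [[0.22,-0.85,0.4],0]

```text
t: 19.12
position: [0.1304, -1.0199, 0.3664]
eef_rot: [1.248, -2.315, -0.016]
contact_force: [0.1, 0.8, -1.1]
finger_gap: 0.0922
grip_force: 0.0
```

Request:
servo_tool:
  deltas:
    - [[0.22,-0.85,0.4],0]

```text
t: 19.2
position: [0.1313, -1.0297, 0.3723]
eef_rot: [1.251, -2.301, 0.021]
contact_force: [1.2, 1.2, -0.3]
finger_gap: 0.092
grip_force: 0.0
```

Request:
servo_tool:
  deltas:
    - [[0.22,-0.85,0.4],0]

```text
t: 19.28
position: [0.1322, -1.0397, 0.3779]
eef_rot: [1.254, -2.287, 0.057]
contact_force: [0.1, -0.5, -0.2]
finger_gap: 0.0918
grip_force: 0.0
```

Request:
servo_tool:
  deltas:
    - [[0.22,-0.85,0.4],0]

```text
t: 19.37
position: [0.1331, -1.0497, 0.3833]
eef_rot: [1.256, -2.272, 0.093]
contact_force: [-0.5, 0.1, -1.1]
finger_gap: 0.0918
grip_force: 0.0
```

Request:
servo_tool:
  deltas:
    - [[0.22,-0.85,0.4],0]

```text
t: 19.45
position: [0.1342, -1.0598, 0.3884]
eef_rot: [1.259, -2.257, 0.129]
contact_force: [1.3, -0.1, 0.6]
finger_gap: 0.0918
grip_force: 0.0
```

Request:
servo_tool:
  deltas:
    - [[0.22,-0.85,0.4],0]

```text
t: 19.53
position: [0.1353, -1.0699, 0.3935]
eef_rot: [1.261, -2.242, 0.165]
contact_force: [-0.2, 0.4, -0.1]
finger_gap: 0.0919
grip_force: 0.0
```

Request:
servo_tool:
  deltas:
    - [[0.22,-0.85,0.4],0]

```text
t: 19.62
position: [0.1365, -1.0801, 0.3987]
eef_rot: [1.263, -2.226, 0.2]
contact_force: [-0.4, -0.4, -0.6]
finger_gap: 0.092
grip_force: 0.0
```

Request:
servo_tool:
  deltas:
    - [[0.22,-0.85,0.4],0]

```text
t: 19.7
position: [0.1378, -1.0903, 0.4038]
eef_rot: [1.265, -2.21, 0.235]
contact_force: [-0.0, 0.1, -0.4]
finger_gap: 0.0916
grip_force: 0.0
```

Request:
servo_tool:
  deltas:
    - [[0.22,-0.85,0.4],0]

```text
t: 19.78
position: [0.1391, -1.1005, 0.4089]
eef_rot: [1.267, -2.193, 0.27]
contact_force: [-0.7, -0.7, 0.5]
finger_gap: 0.0918
grip_force: 0.0
```

Request:
servo_tool:
  deltas:
    - [[0.22,-0.85,0.4],0]

```text
t: 19.87
position: [0.1405, -1.1108, 0.4142]
eef_rot: [1.268, -2.177, 0.305]
contact_force: [-0.1, -0.7, 0.1]
finger_gap: 0.092
grip_force: 0.0
```

Request:
servo_tool:
  deltas:
    - [[0.22,-0.85,0.4],0]

```text
t: 19.95
position: [0.1419, -1.121, 0.4193]
eef_rot: [1.269, -2.159, 0.339]
contact_force: [-0.6, -0.4, -0.7]
finger_gap: 0.0917
grip_force: 0.0
```

Request:
servo_tool:
  deltas:
    - [[0.22,-0.85,0.4],0]

```text
t: 20.03
position: [0.1434, -1.1311, 0.4245]
eef_rot: [1.27, -2.142, 0.373]
contact_force: [0.7, 0.3, 0.2]
finger_gap: 0.0922
grip_force: 0.0
```

Request:
servo_tool:
  deltas:
    - [[0.22,-0.85,0.4],0]

```text
t: 20.12
position: [0.1449, -1.1412, 0.4297]
eef_rot: [1.27, -2.124, 0.407]
contact_force: [-0.1, 0.4, 0.7]
finger_gap: 0.0918
grip_force: 0.0
```

Request:
servo_tool:
  deltas:
    - [[0.22,-0.85,0.4],0]

```text
t: 20.2
position: [0.1465, -1.1512, 0.4349]
eef_rot: [1.27, -2.105, 0.441]
contact_force: [-0.6, 0.1, -0.1]
finger_gap: 0.0915
grip_force: 0.0
```

Request:
servo_tool:
  deltas:
    - [[0.22,-0.85,0.4],0]

```text
t: 20.28
position: [0.1482, -1.1611, 0.4402]
eef_rot: [1.27, -2.087, 0.474]
contact_force: [0.2, 0.0, -0.6]
finger_gap: 0.092
grip_force: 0.0
```

```bash
cat > sim11.py <<'E'
exec(open("sim4.py").read().split("# option 1")[0])
def mv(q,d,tn,n=8): return call(q,[(np.array(d)*j/n,tn*j/n) for j in range(1,n+1)])
print(info(q0),env.read_state()["q"].round(3))
az=lambda q:np.degrees(np.arctan2(*fk(q,P)[1].apply([0,0,1])[1::-1]))
# go to pregrasp in front of hook: TCP waypoints, with turn to az
def plan(q,wps):
    for X,A in wps:
        d=(np.array(X)-fk(q,P)[0])/.5;t=((A-az(q)+180)%360-180)/180
        n=int(np.ceil(max(np.linalg.norm(d)*.5/.0415,abs(t)/.0395)));k=0
        while k<n:
            m=min(8,n-k);q=mv(q,d*m/n,t*m/n,m);k+=m;print("  ",(d*m/n).round(3),round(t*m/n,3),m,info(q))
    return q
H=np.array([.54,-.299,.1])
for A in(-20,-10):
    u=np.array([np.cos(np.radians(A)),np.sin(np.radians(A)),0])
    print("A",A);q=plan(q0,[([.25,-.75,.45],-85),([.30,-.40,.40],-40),(H-.14*u+[0,0,.08],A),(H-.0*u-[0,0,.008],A),(H-[0,0,.008],A+55)])
E
timeout 300 python3 sim11.py
```

```text
q [-1.28, 1.08, 0.06, -0.52, 1.44, 2.25] X [0.147, -1.162, 0.44] phi 43.2 az -119.3 rel -36.5 y_up 0.02 [-1.284  1.076  0.059 -0.517  1.445  2.25 ]
A -20
   [0.15  0.599 0.014] 0.139 8 q [-1.19, 0.29, 1.39, -0.43, 0.81, 2.19] X [0.222, -0.862, 0.447] phi 43.2 az -94.4 rel -18.8 y_up 0.02
   [0.056 0.224 0.005] 0.052 3 q [-1.14, 0.1, 1.61, -0.36, 0.73, 2.06] X [0.25, -0.75, 0.45] phi 43.2 az -85.0 rel -13.4 y_up 0.02
   [ 0.089  0.622 -0.089] 0.222 8 q [-1.16, -0.36, 2.1, 0.39, 0.72, 0.95] X [0.294, -0.439, 0.406] phi 43.2 az -45.0 rel 11.1 y_up 0.02
   [ 0.011  0.078 -0.011] 0.028 1 q [-1.17, -0.41, 2.14, 0.46, 0.77, 0.84] X [0.3, -0.4, 0.4] phi 43.2 az -40.0 rel 13.1 y_up 0.02
   [ 0.217  0.298 -0.44 ] 0.111 7 q [-0.78, -0.12, 2.5, 1.4, 0.3, -0.18] X [0.408, -0.251, 0.18] phi 43.2 az -20.0 rel 11.6 y_up 0.02
   [ 0.263 -0.096 -0.176] -0.0 4 q [-0.62, 0.32, 2.33, 2.48, 0.3, -1.17] X [0.54, -0.299, 0.092] phi 43.2 az -20.0 rel 9.0 y_up 0.02
   [ 0.  0. -0.] 0.306 8 q [-0.94, 0.52, 1.92, 0.98, 0.97, -0.71] X [0.54, -0.299, 0.092] phi 43.2 az 35.0 rel 64.0 y_up 0.02
A -10
   [0.15  0.59
[... 215 characters left out ...]
hi 43.2 az -85.0 rel -13.4 y_up 0.02
   [ 0.089  0.622 -0.089] 0.222 8 q [-1.16, -0.36, 2.1, 0.39, 0.72, 0.95] X [0.294, -0.439, 0.406] phi 43.2 az -45.0 rel 11.1 y_up 0.02
   [ 0.011  0.078 -0.011] 0.028 1 q [-1.17, -0.41, 2.14, 0.46, 0.77, 0.84] X [0.3, -0.4, 0.4] phi 43.2 az -40.0 rel 13.1 y_up 0.02
   [ 0.204  0.251 -0.44 ] 0.167 7 q [-1.01, -0.04, 2.43, 1.27, 0.56, -0.36] X [0.402, -0.275, 0.18] phi 43.2 az -10.0 rel 24.3 y_up 0.02
   [ 0.276 -0.049 -0.176] -0.0 4 q [-0.73, 0.34, 2.29, 1.96, 0.4, -0.88] X [0.54, -0.299, 0.092] phi 43.2 az -10.0 rel 19.0 y_up 0.02
   [ 0.  0. -0.] 0.306 8 q [-0.94, 0.57, 1.82, 0.87, 1.09, -0.74] X [0.54, -0.299, 0.092] phi 43.2 az 45.0 rel 74.0 y_up 0.02
```

Request:
servo_tool:
  deltas:
    - [[0.019,0.075,0.002],0.0174]
    - [[0.038,0.15,0.004],0.0348]
    - [[0.056,0.225,0.005],0.0522]
    - [[0.075,0.3,0.007],0.0696]
    - [[0.094,0.375,0.009],0.087]
    - [[0.112,0.45,0.01],0.1044]
    - [[0.131,0.525,0.012],0.122]
    - [[0.15,0.6,0.014],0.139]
  grip: 0.4

```text
t: 20.95
position: [0.2062, -0.9269, 0.4462]
eef_rot: [1.734, -1.803, 0.66]
contact_force: [0.5, 0.5, 0.9]
finger_gap: 0.055
grip_force: 0.0
```

Request:
servo_tool:
  deltas:
    - [[0.019,0.075,0.002],0.0174]
    - [[0.038,0.15,0.004],0.0348]
    - [[0.056,0.224,0.005],0.052]
    - [[0.067,0.302,-0.006],0.08]
    - [[0.078,0.38,-0.017],0.1075]
    - [[0.089,0.458,-0.028],0.135]
    - [[0.1,0.535,-0.04],0.163]
    - [[0.112,0.613,-0.05],0.19]

```text
t: 21.62
position: [0.2624, -0.6208, 0.4211]
eef_rot: [2.286, -1.265, 0.887]
contact_force: [-0.9, -0.0, 0.1]
finger_gap: 0.0548
grip_force: 0.0
```

Request:
servo_tool:
  deltas:
    - [[0.011,0.078,-0.011],0.0278]
    - [[0.022,0.156,-0.022],0.0556]
    - [[0.033,0.233,-0.033],0.083]
    - [[0.044,0.311,-0.05],0.11]
    - [[0.07,0.35,-0.11],0.135]
    - [[0.1,0.386,-0.17],0.16]
    - [[0.13,0.422,-0.235],0.183]
    - [[0.16,0.458,-0.3],0.206]

```text
t: 22.28
position: [0.3422, -0.3935, 0.2707]
eef_rot: [2.732, -0.504, 1.072]
contact_force: [0.0, -0.9, 0.3]
finger_gap: 0.0552
grip_force: 0.0
```

```bash
cat > look.py <<'E'
from h import *
print(env.read_state()["t"],info(env.read_state()["q"]))
cs={};r={}
N=("side","top","wrist")
T=["hook","bar","slot","hanger","crook"]
for n in N:
    cs[n]=env.get_calibration(n);im=env.camera(n);cv2.imwrite(f"pics/{n}_{env.read_state()['t']:.1f}.png",im[:,:,::-1])
    for k in T:
        if n=="wrist" or k in("hook","slot","hanger"):r[n,k]=[d["xy"] for d in env.pinpoint(n,k)[:2]]
for k in T:
    print(k,{n:np.round(r[n,k],0).tolist() for n in N if (n,k) in r})
    for a in range(2):
        for b in range(2):
            try:
                X=tri([(cs["side"],r["side",k][a]),(cs["top"],r["top",k][b])])
                if 0<X[2]<.4 and abs(proj(cs["side"],X)-r["side",k][a]).max()<6:print("  st",X.round(4))
            except(IndexError,KeyError):pass
E
python3 look.py
```

```text
22.2833 q [-1.24, -0.15, 2.27, 0.92, 0.69, 0.06] X [0.341, -0.394, 0.271] phi 43.2 az -23.3 rel 25.9 y_up 0.03
hook {'side': [[365.0, 290.0], [276.0, 413.0]], 'top': [[402.0, 338.0], [308.0, 212.0]], 'wrist': [[184.0, 207.0]]}
  st [ 0.5425 -0.3016  0.108 ]
  st [ 0.2816 -0.5127  0.0534]
bar {'wrist': [[464.0, 329.0]]}
slot {'side': [[366.0, 241.0]], 'top': [[305.0, 201.0]], 'wrist': [[148.0, 147.0]]}
  st [ 0.5428 -0.2976  0.2121]
hanger {'side': [[365.0, 209.0]], 'top': [[304.0, 196.0], [306.0, 201.0]], 'wrist': [[117.0, 91.0]]}
  st [ 0.5374 -0.298   0.2797]
  st [ 0.5308 -0.3029  0.2813]
crook {'wrist': []}
```

```bash
cat > look2.py <<'E'
from h import *
s=env.read_state();print(s["t"],s["position"].round(4),info(s["q"]))
N=("side","top","wrist");cs={n:env.get_calibration(n) for n in N}
for n in N:
    im=env.camera(n);cv2.imwrite(f"pics/{n}_{s['t']:.1f}.png",im[:,:,::-1])
ref={"hook":[.541,-.3,.107],"bar":[.541,-.3,.222],"slot":[.541,-.298,.213],"hanger":[.541,-.298,.277]}
for k,v in ref.items():
    o=[]
    for n in N:
        c=[d["xy"] for d in env.pinpoint(n,k)]
        p=proj(cs[n],np.array(v));c=[x for x in c if np.linalg.norm(np.array(x)-p)<40]
        if c:x=min(c,key=lambda x:np.linalg.norm(np.array(x)-p));o.append((cs[n],x,n))
    if len(o)>1:
        X=tri([a[:2] for a in o]);print(k,X.round(4),[(a[2],(proj(a[0],X)-a[1]).round(1).tolist()) for a in o])
E
python3 look2.py; ls pics
```

```text
22.9833 [ 0.3422 -0.3941  0.2712] q [-1.24, -0.15, 2.26, 0.92, 0.69, 0.07] X [0.341, -0.395, 0.272] phi 43.1 az -23.2 rel 26.0 y_up 0.03
hook [ 0.5438 -0.295   0.1049] [('side', [0.9, 0.5]), ('top', [-0.3, 1.7]), ('wrist', [-1.0, -1.8])]
bar [ 0.5453 -0.2988  0.2217] [('top', [0.5, -0.1]), ('wrist', [-0.8, 0.6])]
slot [ 0.5422 -0.3     0.2184] [('side', [0.4, 0.6]), ('top', [-0.5, 1.1]), ('wrist', [-0.4, -2.1])]
hanger [ 0.5389 -0.2984  0.28  ] [('side', [-1.0, 1.1]), ('top', [0.5, -0.4]), ('wrist', [-1.4, -2.1])]
side0.png
side1.png
side_22.3.png
side_23.0.png
top0.png
top1.png
top_22.5.png
top_23.0.png
w0.png
wrist_22.7.png
wrist_23.0.png
```

View pics/wrist_23.0.png

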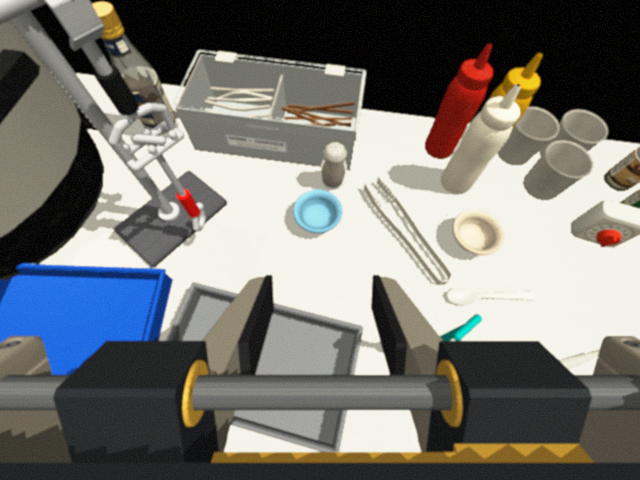

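```bash
cat > plan2.py <<'E'
exec(open("sim11.py").read().split("H=np")[0])
H=np.array([.542,-.299,.1]);A=-10
u=np.array([np.cos(np.radians(A)),np.sin(np.radians(A)),0])
q=plan(q0,[(H-.12*u+[0,0,.03],A),(H,A),(H+[0,0,.012],A+55)])
E
python3 plan2.py
```

```text
q [-1.24, -0.15, 2.26, 0.92, 0.69, 0.07] X [0.341, -0.394, 0.271] phi 43.1 az -23.1 rel 26.0 y_up 0.02 [-1.238 -0.149  2.263  0.917  0.691  0.069]
   [ 0.166  0.232 -0.282] 0.073 5 q [-0.95, 0.12, 2.45, 1.61, 0.5, -0.71] X [0.424, -0.278, 0.13] phi 43.1 az -10.0 rel 23.3 y_up 0.02
   [ 0.236 -0.042 -0.06 ] -0.0 3 q [-0.73, 0.32, 2.28, 1.91, 0.39, -0.82] X [0.542, -0.299, 0.1] phi 43.1 az -10.0 rel 18.9 y_up 0.02
   [0.    0.    0.024] 0.306 8 q [-0.93, 0.54, 1.81, 0.85, 1.11, -0.71] X [0.542, -0.299, 0.112] phi 43.1 az 45.0 rel 73.9 y_up 0.02
```

The wrist view shows the red grip at (188, 203) and the hanger foot at (145, 140). The fingers are at the bottom, and the decoy is at (460, 328), clear of the path. I'll move to the pre-grasp point.

Request:
servo_tool:
  deltas:
    - [[0.024,0.033,-0.04],0.0105]
    - [[0.048,0.066,-0.08],0.021]
    - [[0.071,0.1,-0.12],0.031]
    - [[0.095,0.133,-0.16],0.042]
    - [[0.119,0.166,-0.2],0.052]
    - [[0.142,0.2,-0.24],0.063]
    - [[0.166,0.232,-0.282],0.073]
    - [[0.166,0.232,-0.282],0.073]

```text
t: 24.4
position: [0.4251, -0.2748, 0.1263]
eef_rot: [2.852, -0.196, 1.117]
contact_force: [-1.1, 0.7, -0.3]
finger_gap: 0.0549
grip_force: 0.0
```

```bash
python3 look2.py; python3 plan2.py | head -1
```

```text
24.4 [ 0.4251 -0.2748  0.1263] q [-0.95, 0.13, 2.45, 1.62, 0.5, -0.71] X [0.424, -0.276, 0.127] phi 42.9 az -9.6 rel 23.4 y_up 0.02
hook [ 0.5396 -0.2948  0.1065] [('side', [-0.7, 0.7]), ('wrist', [-0.2, -2.4])]
bar [ 0.5451 -0.302   0.2159] [('top', [-3.0, -0.8]), ('wrist', [11.3, 1.3])]
slot [ 0.5441 -0.2958  0.2102] [('side', [1.4, 0.6]), ('top', [-1.4, 1.6]), ('wrist', [1.8, -2.9])]
hanger [ 0.5414 -0.2967  0.2751] [('side', [1.2, -0.3]), ('top', [-0.5, 1.2])]
q [-0.95, 0.13, 2.45, 1.61, 0.5, -0.7] X [0.424, -0.279, 0.13] phi 43.1 az -10.0 rel 23.3 y_up 0.02 [-0.95   0.125  2.45   1.613  0.499 -0.705]
```

Request:
servo_tool:
  deltas:
    - [[0.05,-0.008,-0.012],0]
    - [[0.1,-0.016,-0.024],0]
    - [[0.14,-0.024,-0.035],0]
    - [[0.18,-0.031,-0.046],0]
    - [[0.21,-0.035,-0.053],0]
    - [[0.234,-0.039,-0.058],0]
    - [[0.234,-0.039,-0.058],0]

```text
t: 25.73
position: [0.5441, -0.2974, 0.1006]
eef_rot: [2.846, -0.196, 1.121]
contact_force: [0.3, -0.2, -0.9]
finger_gap: 0.0551
grip_force: 0.0
```

```bash
python3 look2.py;  ls -t pics | head -3
```

```text
25.7333 [ 0.5441 -0.2974  0.1006] q [-0.73, 0.32, 2.28, 1.9, 0.39, -0.81] X [0.543, -0.299, 0.101] phi 43.1 az -9.9 rel 18.9 y_up 0.02
hook [ 0.5424 -0.299   0.1102] [('side', [1.7, -0.4]), ('top', [-1.0, 1.3]), ('wrist', [1.6, 0.8])]
bar [ 0.5434 -0.2992  0.2189] [('side', [0.1, -0.0]), ('top', [-0.0, 0.1])]
slot [ 0.5404 -0.3006  0.2177] [('side', [-1.9, 0.5]), ('top', [-1.1, -2.3]), ('wrist', [12.2, 1.1])]
hanger [ 0.5363 -0.3035  0.2857] [('side', [-0.2, 0.0]), ('top', [0.1, -0.2])]
wrist_25.7.png
top_25.7.png
side_25.7.png
```

View pics/wrist_25.7.png

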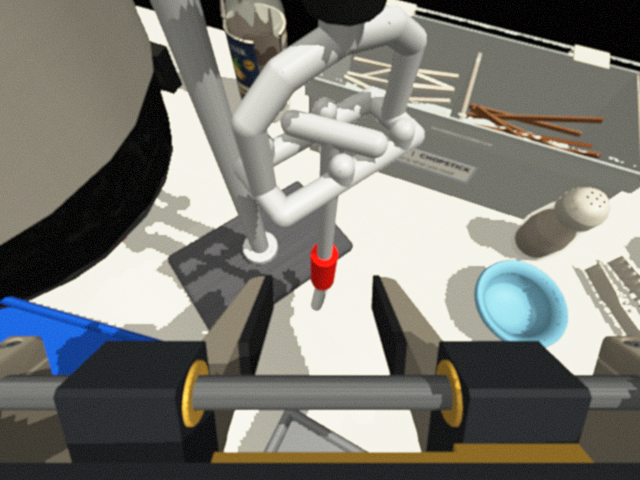

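The red grip sits at (323, 268), midway between the fingertips at columns 255 and 388. Three-view triangulation puts it at the TCP, so I'll close on it.

Request:
servo_tool:
  deltas:
    - [[0,0,0],0]
    - [[0,0,0],0]
    - [[0,0,0],0]
    - [[0,0,0],0]
    - [[0,0,0],0]
  grip: 1
  newtons: 12

```text
t: 26.9
position: [0.5423, -0.2972, 0.1007]
eef_rot: [2.846, -0.198, 1.12]
contact_force: [-1.2, 0.0, 0.2]
finger_gap: 0.024
grip_force: 0.0
```

Request:
servo_tool:
  deltas:
    - [[0,0,0],0]
    - [[0,0,0],0]

```text
t: 27.07
position: [0.5423, -0.2973, 0.1007]
eef_rot: [2.846, -0.198, 1.12]
contact_force: [-0.2, -0.1, 0.8]
finger_gap: 0.0108
grip_force: 0.0
```

```bash
python3 look2.py; python3 -c "
from h import *
s=env.read_state();print(s['finger_gap'],s['grip_force'],s['t'])
c=env.get_calibration('wrist');X=s['position'];T=Ro.from_rotvec(s['eef_rot'])
for d in(.008,0,-.011):print(d,proj(c,X+T.apply([0,0,d])))"; ls -t pics|head -3
```

```text
27.0667 [ 0.5423 -0.2973  0.1007] q [-0.73, 0.32, 2.29, 1.9, 0.39, -0.81] X [0.541, -0.299, 0.101] phi 43.1 az -10.0 rel 18.9 y_up 0.02
hook [ 0.5405 -0.2959  0.1112] [('side', [0.2, -0.1]), ('wrist', [-0.1, 0.6])]
bar [ 0.5394 -0.2973  0.2252] [('side', [-0.4, 0.1]), ('top', [0.4, -0.3]), ('wrist', [-1.7, -0.4])]
slot [ 0.5408 -0.297   0.2177] [('side', [0.4, 0.2]), ('top', [-0.1, 0.8]), ('wrist', [-1.2, -3.5])]
hanger [ 0.5414 -0.2931  0.2778] [('side', [0.6, -0.1]), ('top', [-0.3, 0.6])]
0.0002931577860293905 0.0 27.8167
0.008 [321.25525001 268.29464671]
0 [321.22635225 273.1653109 ]
-0.011 [321.18297775 280.47600062]
wrist_27.1.png
top_27.1.png
side_27.1.png
```

```bash
python3 -c "
import cv2,numpy as np
a=cv2.imread('pics/side_27.1.png')[180:340,280:440];a=cv2.resize(a,(480,480),interpolation=cv2.INTER_CUBIC)
b=cv2.imread('pics/wrist_27.1.png')[200:340,240:400];b=cv2.resize(b,(320,280))
b=cv2.copyMakeBorder(b,0,200,0,0,0)
c=cv2.imread('pics/top_27.1.png')[160:260,250:350]
b[280:480,:200]=cv2.resize(c,(200,200))
cv2.imwrite('pics/m1.png',np.hstack([a,b]))"
```

```text
(no output)
```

View pics/m1.png

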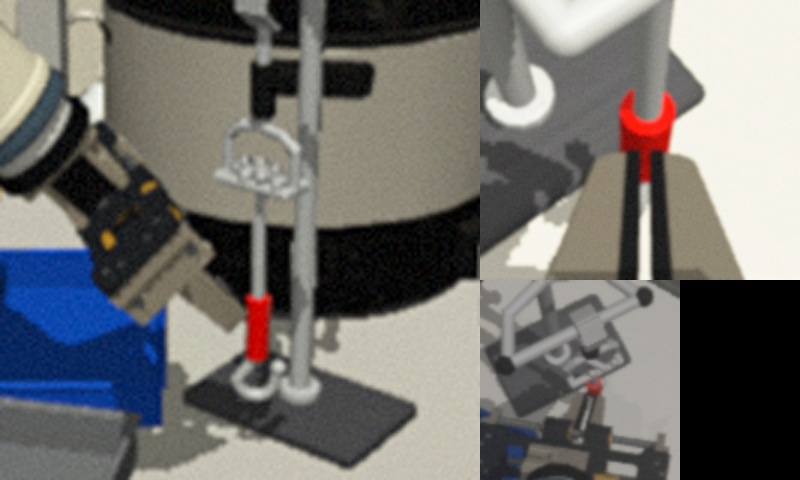

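```bash
python3 -c "
from h import *
s=env.read_state();X=s['position'];T=Ro.from_rotvec(s['eef_rot'])
for n in('side','top'):
    c=env.get_calibration(n)
    for d in(.008,0):print(n,d,proj(c,X+T.apply([0,0,d])).round(1))
    for xx in(.542,.552,.557):print(n,xx,proj(c,np.array([xx,-.299-.17*(xx-.542),.107])).round(1))
for n in('side','top'):
    im=cv2.imread(f'pics/{n}_27.1.png').astype(int);m=(im[:,:,2]>150)&(im[:,:,1]<70)&(im[:,:,0]<70)
    k=np.argwhere(m);k=k[(abs(k[:,0]-(290 if n=='side' else 210))<30)&(abs(k[:,1]-(365 if n=='side' else 308))<25)];print(n,k.mean(0)[::-1],k.min(0)[::-1],k.max(0)[::-1])
"
```

```text
side 0.008 [367.3 293.8]
side 0 [364.8 291.6]
side 0.542 [365.1 289.3]
side 0.552 [369.9 288.7]
side 0.557 [372.2 288.4]
top 0.008 [306.5 212.3]
top 0 [306.  214.1]
top 0.542 [306.7 213.6]
top 0.552 [307.6 209.1]
top 0.557 [308.  206.8]
side [365.36296296 288.88888889] [362 278] [369 300]
top [306.27272727 212.81818182] [304 211] [309 214]
```

The side crop shows the fingertips ending near (240, 308) while the red grip axis is at (258, 328). The tips really stand about 15–20 mm short of where the reported TCP puts them. I'll open and advance along the tool axis.

Request:
servo_tool:
  deltas:
    - [[0,0,0],0]
    - [[0,0,0],0]
    - [[0,0,0],0]
    - [[0,0,0],0]
    - [[0,0,0],0]
    - [[0.012,-0.002,-0.008],0]
    - [[0.024,-0.004,-0.016],0]
    - [[0.034,-0.006,-0.024],0]
  grip: 0.55

```text
t: 28.48
position: [0.5598, -0.3005, 0.0887]
eef_rot: [2.845, -0.198, 1.12]
contact_force: [0.8, 0.4, -0.7]
finger_gap: 0.0416
grip_force: 0.0
```

Request:
servo_tool:
  deltas:
    - [[0,0,0],0]
    - [[0,0,0],0]
    - [[0,0,0],0]
    - [[0,0,0],0]
    - [[0,0,0],0]
  grip: 1
  newtons: 12

```text
t: 28.9
position: [0.5591, -0.3002, 0.0888]
eef_rot: [2.846, -0.198, 1.12]
contact_force: [-0.0, -0.5, -0.2]
finger_gap: 0.0155
grip_force: 12.0
```

Request:
servo_tool:
  deltas:
    - [[0,0,0.008],0]
    - [[0,0,0.016],0]
    - [[0,0,0.024],0]
    - [[0,0,0.026],0]
    - [[0,0,0.026],0]
  newtons: 15

```text
t: 29.32
position: [0.5592, -0.3004, 0.1021]
eef_rot: [2.845, -0.198, 1.12]
contact_force: [-0.2, 0.5, -1.1]
finger_gap: 0.0155
grip_force: 15.0
```

```bash
python3 look2.py;python3 -c "
import cv2,numpy as np,glob,os
f=max(glob.glob('pics/side_*'),key=os.path.getmtime);print(f)
g=f.replace('side','wrist')
a=cv2.imread(f)[150:330,280:440];a=cv2.resize(a,(480,540),interpolation=cv2.INTER_CUBIC)
b=cv2.imread(g)[80:320,220:440];b=cv2.resize(b,(320,349));b=cv2.copyMakeBorder(b,0,540-349,0,0,0)
cv2.imwrite('pics/m2.png',np.hstack([a,b]))"
```

```text
29.3167 [ 0.5592 -0.3004  0.1021] q [-0.7, 0.33, 2.26, 1.89, 0.37, -0.78] X [0.558, -0.302, 0.103] phi 43.1 az -10.0 rel 18.3 y_up 0.02
hook [ 0.5458 -0.2941  0.1169] [('side', [-1.1, 0.3]), ('top', [1.1, 0.5]), ('wrist', [-3.6, -5.1])]
bar [ 0.5417 -0.2997  0.233 ] [('side', [0.8, -0.5]), ('top', [-1.4, -0.3]), ('wrist', [10.7, 7.8])]
slot [ 0.5427 -0.2969  0.2155] [('side', [-0.8, 0.3]), ('top', [0.5, -0.5]), ('wrist', [-1.5, -2.2])]
hanger [ 0.542  -0.2965  0.2784] [('side', [-0.7, 0.1]), ('top', [0.3, -0.7])]
pics/side_29.3.png
```

View pics/m2.png

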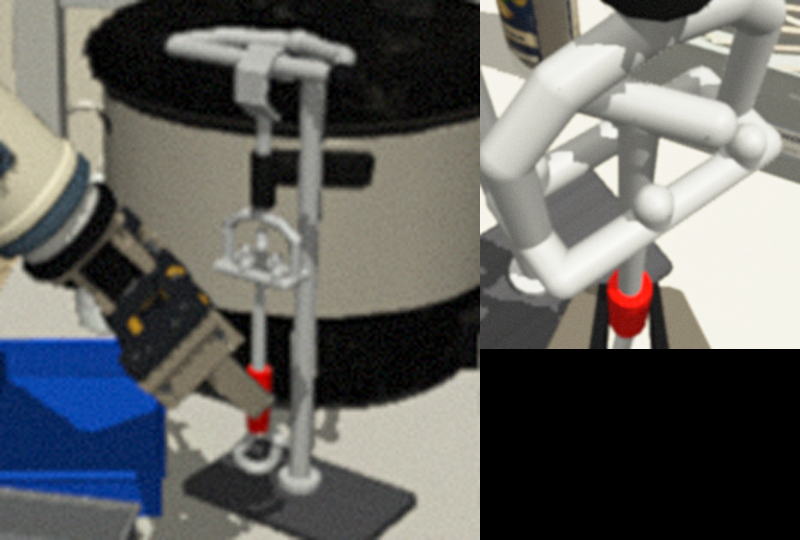

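The hook is gripped at (260, 400) in the crop, and its bar has risen clear of the knobs. I'll twist about the hook axis now.

Request:
servo_tool:
  deltas:
    - [[0.0005,0.0042,0],0.0382]
    - [[0.0005,0.0084,0],0.0764]
    - [[0,0.0126,0],0.1146]
    - [[-0.001,0.0167,0],0.1528]
    - [[-0.0026,0.0207,0],0.191]
    - [[-0.0046,0.0244,0],0.229]
    - [[-0.007,0.0278,0],0.267]
    - [[-0.0098,0.031,0],0.306]

```text
t: 30.73
position: [0.5534, -0.2855, 0.1016]
eef_rot: [-2.467, -1.083, -0.987]
contact_force: [0.9, 0.4, -0.9]
finger_gap: 0.0153
grip_force: 15.0
```

Request:
servo_tool:
  deltas:
    - [[0,0,0],0]
    - [[0,0,0],0]

```text
t: 30.9
position: [0.5549, -0.2854, 0.1013]
eef_rot: [-2.473, -1.074, -0.991]
contact_force: [-0.5, -0.0, -1.1]
finger_gap: 0.0154
grip_force: 15.0
```

```bash
python3 look2.py;python3 -c "
import cv2,numpy as np,glob,os
f=max(glob.glob('pics/side_*'),key=os.path.getmtime);print(f)
g=f.replace('side','wrist')
a=cv2.imread(f)[150:330,300:420];a=cv2.resize(a,(360,540),interpolation=cv2.INTER_CUBIC)
b=cv2.imread(g)[40:340,200:440];b=cv2.resize(b,(432,540))
cv2.imwrite('pics/m3.png',np.hstack([a,b]))"
```

```text
30.9 [ 0.5549 -0.2854  0.1013] q [-0.91, 0.55, 1.82, 0.88, 1.08, -0.71] X [0.554, -0.286, 0.102] phi 43.1 az 44.9 rel 72.2 y_up 0.02
hook [ 0.5425 -0.2933  0.113 ] [('side', [-0.5, 0.3]), ('top', [1.1, -0.0]), ('wrist', [-1.6, -4.0])]
bar [ 0.5401 -0.2965  0.2324] [('side', [-0.9, -0.4]), ('top', [0.4, -1.9]), ('wrist', [-4.9, 8.5])]
slot [ 0.5412 -0.3026  0.2189] [('side', [1.6, -0.4]), ('top', [-0.9, 1.7]), ('wrist', [2.7, 0.8])]
hanger [ 0.5404 -0.298   0.2825] [('side', [-0.7, 0.2]), ('top', [0.3, -0.7])]
pics/side_30.9.png
```

View pics/m3.png

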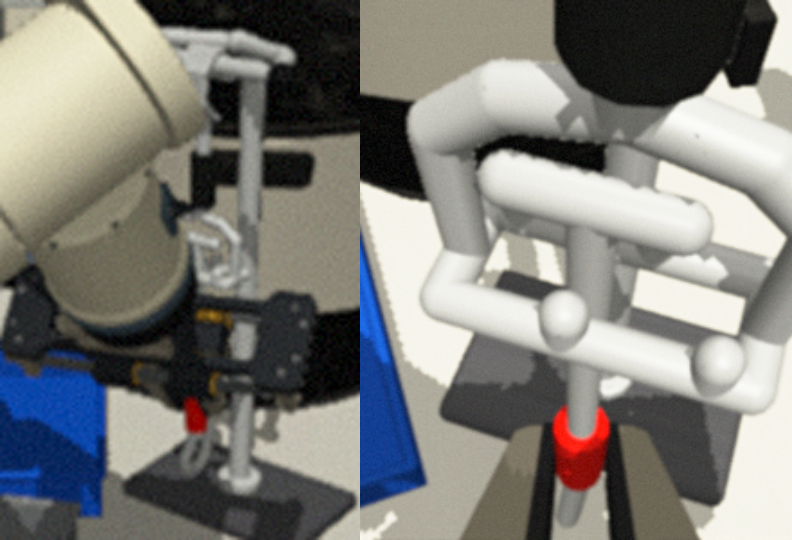

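```bash
python3 -c "
from h import *
c=env.get_calibration('wrist')
g=lambda a,b,z:(onz(c,a,z),onz(c,b,z))
f=lambda px,py:(200+(px-360)/1.8,40+py/1.8)
for n,a,b,z in(('rod',f(435,292),f(762,393),.214),('bar',f(497,175),f(695,226),.2355),('bailtop',f(500,85),f(780,150),.248)):
    A,B=g(a,b,z);d=B-A;print(n,A.round(4),B.round(4),((A+B)/2).round(4),round(np.linalg.norm(d),4),round(np.degrees(np.arctan2(d[1],d[0])),1))
c=env.get_calibration('top');A,B=g((264,200),(332,168),.352);d=A-B;print('rail',A,B,np.degrees(np.arctan2(d[1],d[0])))
"
```

```text
rod [ 0.5218 -0.2798  0.214 ] [ 0.5476 -0.3283  0.214 ] [ 0.5347 -0.3041  0.214 ] 0.0548 -62.0
bar [ 0.5343 -0.2841  0.2355] [ 0.548  -0.3083  0.2355] [ 0.5412 -0.2962  0.2355] 0.0278 -60.5
bailtop [ 0.5372 -0.2831  0.248 ] [ 0.5542 -0.3125  0.248 ] [ 0.5457 -0.2978  0.248 ] 0.034 -59.9
rail [ 0.50954912 -0.23134518  0.352     ] [ 0.56903462 -0.34777294  0.352     ] 117.06348582810632
```

Request:
servo_tool:
  deltas:
    - [[0.0046,-0.0042,0],-0.005]
    - [[0.0046,-0.0042,0],-0.005]
    - [[0.0046,-0.0042,-0.012],-0.005]
    - [[0.0046,-0.0042,-0.024],-0.005]
    - [[0.0046,-0.0042,-0.034],-0.005]

```text
t: 32.07
position: [0.5565, -0.2867, 0.0839]
eef_rot: [-2.483, -1.06, -0.994]
contact_force: [-0.5, 1.1, -1.1]
finger_gap: 0.0153
grip_force: 15.0
```

Request:
servo_tool:
  deltas:
    - [[0,0,-0.012],0]
    - [[0,0,-0.024],0]
    - [[0,0,-0.036],0]
    - [[0,0,-0.048],0]
    - [[0,0,-0.052],0]
    - [[0,0,-0.052],0]

```text
t: 32.57
position: [0.5564, -0.2865, 0.058]
eef_rot: [-2.482, -1.059, -0.994]
contact_force: [-0.1, 0.8, -1.0]
finger_gap: 0.0156
grip_force: 15.0
```

```bash
sed -i 's/<40\]/<60]/' look2.py; python3 look2.py;python3 -c "
import cv2,numpy as np,glob,os
f=max(glob.glob('pics/side_*'),key=os.path.getmtime);print(f)
g=f.replace('side','wrist')
a=cv2.imread(f)[150:330,300:420];a=cv2.resize(a,(360,540),interpolation=cv2.INTER_CUBIC)
b=cv2.imread(g)[40:340,200:440];b=cv2.resize(b,(432,540))
cv2.imwrite('pics/m4.png',np.hstack([a,b]))"
```

```text
32.5667 [ 0.5564 -0.2865  0.058 ] q [-0.91, 0.62, 1.84, 0.92, 1.03, -0.78] X [0.555, -0.288, 0.058] phi 43.1 az 44.2 rel 71.6 y_up 0.02
hook [ 0.5429 -0.2981  0.0732] [('side', [0.7, -0.3]), ('top', [-1.0, 0.7]), ('wrist', [2.7, 2.1])]
bar [ 0.5419 -0.3005  0.1931] [('side', [1.0, -0.2]), ('top', [-0.4, 0.9])]
slot [ 0.543  -0.299   0.2176] [('side', [1.4, 1.4]), ('top', [-0.5, 2.5]), ('wrist', [7.1, -24.4])]
hanger [ 0.5397 -0.2973  0.2801] [('side', [-1.8, 0.4]), ('top', [0.7, -1.7])]
pics/side_32.6.png
```

View pics/m4.png

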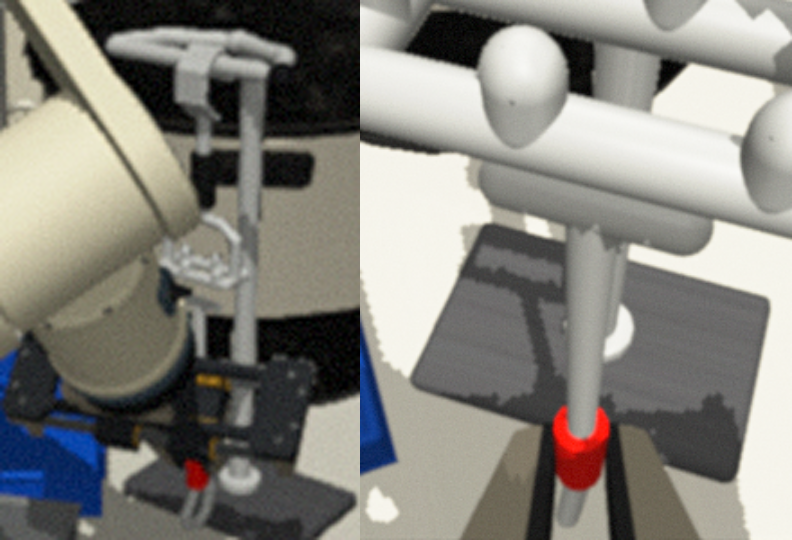

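The wrist view now shows the bar at (595, 210), below the front rod and through the slot, while the hanger still hangs on the rail. Next I'll plan the withdrawal and the laying in the blue tray.

```bash
cat > plan3.py <<'E'
exec(open("sim11.py").read().split("H=np")[0])
X0=fk(q0,P)[0]
q=plan(q0,[(X0+[-.0574,-.0305,0],44),([.445,-.27,.125],56),([.436,-.153,.11],67),([.436,-.153,.046],67),([.458,-.1,.006],67)])
E
python3 plan3.py
```

```text
q [-0.91, 0.62, 1.84, 0.92, 1.03, -0.78] X [0.556, -0.288, 0.059] phi 43.1 az 44.2 rel 71.6 y_up 0.02 [-0.906  0.617  1.838  0.918  1.025 -0.777]
   [-0.115 -0.061  0.   ] -0.001 2 q [-1.02, 0.61, 1.86, 0.86, 1.07, -0.84] X [0.498, -0.318, 0.059] phi 43.1 az 44.0 rel 76.6 y_up 0.02
   [-0.106  0.097  0.132] 0.067 3 q [-1.02, 0.49, 1.88, 0.72, 1.24, -0.86] X [0.445, -0.27, 0.125] phi 43.1 az 56.0 rel 87.2 y_up 0.02
   [-0.018  0.234 -0.03 ] 0.061 3 q [-0.87, 0.45, 2.0, 0.72, 1.2, -0.95] X [0.436, -0.153, 0.11] phi 43.1 az 67.0 rel 86.3 y_up 0.02
   [ 0.     0.    -0.128] -0.0 2 q [-0.87, 0.56, 2.02, 0.76, 1.1, -1.04] X [0.436, -0.153, 0.046] phi 43.1 az 67.0 rel 86.3 y_up 0.02
   [ 0.044  0.106 -0.08 ] -0.0 2 q [-0.76, 0.62, 2.07, 0.87, 0.98, -1.1] X [0.458, -0.1, 0.006] phi 43.1 az 67.0 rel 79.3 y_up 0.02
```

Request:
servo_tool:
  deltas:
    - [[-0.023,-0.012,0],0]
    - [[-0.046,-0.024,0],0]
    - [[-0.069,-0.036,0],0]
    - [[-0.092,-0.048,0],0]
    - [[-0.115,-0.061,0],0]
    - [[-0.14,-0.05,0.04],0.016]
    - [[-0.17,-0.02,0.08],0.033]
    - [[-0.2,0.01,0.11],0.05]

```text
t: 33.98
position: [0.455, -0.2829, 0.1147]
eef_rot: [-2.357, -1.234, -0.947]
contact_force: [0.5, 0.5, -1.4]
finger_gap: 0.0154
grip_force: 15.0
```

Request:
servo_tool:
  deltas:
    - [[-0.02,0.025,0.02],0.017]
    - [[-0.025,0.06,0.02],0.03]
    - [[-0.03,0.11,0.015],0.045]
    - [[-0.035,0.16,0.01],0.06]
    - [[-0.038,0.21,0],0.07]
    - [[-0.04,0.26,-0.01],0.077]
    - [[-0.04,0.26,-0.01],0.077]
    - [[-0.04,0.26,-0.01],0.077]

```text
t: 34.65
position: [0.4361, -0.1506, 0.1082]
eef_rot: [-2.143, -1.476, -0.866]
contact_force: [-0.4, 0.1, -1.2]
finger_gap: 0.0155
grip_force: 15.0
```

```bash
cat > look3.py <<'E'
from h import *
import sys
s=env.read_state();print(s["t"],s["position"].round(4),info(s["q"]),s["finger_gap"],s["grip_force"])
N=("side","top");cs={n:env.get_calibration(n) for n in N};r={}
for n in N:
    im=env.camera(n);cv2.imwrite(f"pics/{n}_{s['t']:.1f}.png",im[:,:,::-1])
for k in sys.argv[1:]:
    r={n:[d["xy"] for d in env.pinpoint(n,k)[:3]] for n in N}
    for a in r["side"]:
        for b in r["top"]:
            X=tri([(cs["side"],a),(cs["top"],b)]);e=abs(proj(cs["side"],X)-a).max()
            if e<4 and -.02<X[2]<.4:print(k,X.round(4),e.round(1))
E
python3 look3.py hook bar blue_tray hanger; python3 plan3.py|head -1
```

```text
34.65 [ 0.4361 -0.1506  0.1082] q [-0.87, 0.45, 2.0, 0.72, 1.19, -0.95] X [0.435, -0.152, 0.109] phi 43.1 az 67.2 rel 86.4 y_up 0.02 0.01550505609915171 14.95459958910942
hook [ 0.2821 -0.5144  0.0613] 1.0
hook [ 0.4331 -0.162   0.1194] 2.8
bar [ 0.2829 -0.5101  0.1745] 0.2
blue_tray [ 0.4804 -0.0981  0.0018] 0.1
hanger [ 0.5409 -0.2961  0.2776] 0.3
q [-0.87, 0.45, 2.0, 0.72, 1.2, -0.95] X [0.436, -0.153, 0.109] phi 43.1 az 67.0 rel 86.4 y_up 0.02 [-0.868  0.447  2.003  0.715  1.195 -0.948]
```

Request:
servo_tool:
  deltas:
    - [[0,0,-0.03],0]
    - [[0,0,-0.06],0]
    - [[0,0,-0.09],0]
    - [[0,0,-0.11],0]
    - [[0,0,-0.122],0]
    - [[0,0,-0.126],0]

```text
t: 35.65
position: [0.4364, -0.1516, 0.0451]
eef_rot: [-2.144, -1.475, -0.867]
contact_force: [-0.1, -0.2, -1.3]
finger_gap: 0.0153
grip_force: 15.0
```

Request:
servo_tool:
  deltas:
    - [[0,0,-0.004],0]
    - [[0.004,0.01,-0.009],0]
    - [[0.0115,0.027,-0.012],0]
    - [[0.017,0.04,-0.017],0]
    - [[0.022,0.052,-0.024],0]
    - [[0.027,0.063,-0.032],0]
    - [[0.031,0.074,-0.042],0]
    - [[0.035,0.083,-0.053],0]
  newtons: 4

```text
t: 36.32
position: [0.4544, -0.1097, 0.0187]
eef_rot: [-2.145, -1.477, -0.867]
contact_force: [-0.3, 1.2, -0.1]
finger_gap: 0.0155
grip_force: 4.0
```

```bash
python3 look3.py hook bar; python3 -c "
import cv2,numpy as np,glob,os
from h import env
f=max(glob.glob('pics/side_*'),key=os.path.getmtime)
a=cv2.imread(f)[240:340,230:390];a=cv2.resize(a,(800,500),interpolation=cv2.INTER_CUBIC)
cv2.imwrite('pics/m5.png',a)"
```

```text
36.3167 [ 0.4544 -0.1097  0.0187] q [-0.78, 0.6, 2.06, 0.84, 1.01, -1.08] X [0.454, -0.111, 0.019] phi 43.1 az 67.0 rel 80.8 y_up 0.02 0.01547528497529283 3.9992058277130127
hook [ 0.2803 -0.5096  0.0613] 1.6
hook [ 0.4522 -0.1208  0.0361] 2.4
bar [ 0.2825 -0.514   0.1783] 2.1
```

View pics/m5.png

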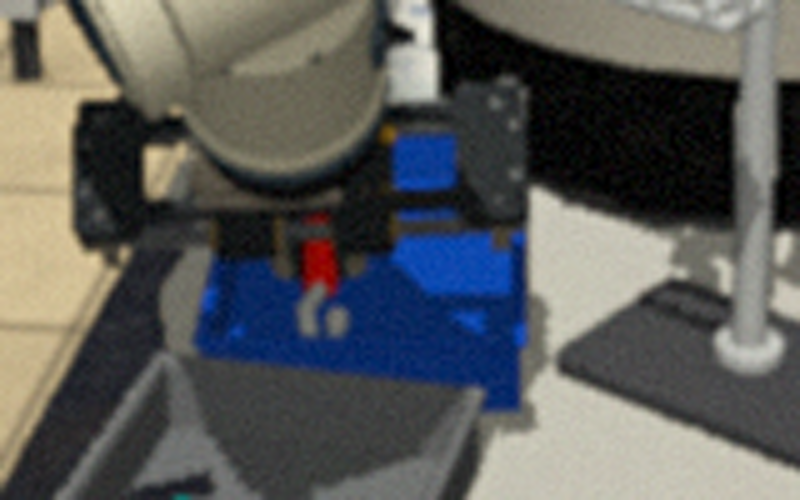

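The hook is tilting, with its U end toward the camera at (325, 315), inside the blue tray. I'll continue down.

Request:
servo_tool:
  deltas:
    - [[0.002,0.005,-0.008],0]
    - [[0.004,0.01,-0.016],0]
    - [[0.006,0.014,-0.022],0]
    - [[0.008,0.019,-0.026],0]
    - [[0.01,0.023,-0.027],0]

```text
t: 37.03
position: [0.4592, -0.0986, 0.0055]
eef_rot: [-2.145, -1.476, -0.867]
contact_force: [-1.2, -1.3, 3.3]
finger_gap: 0.0157
grip_force: 4.0
```

```bash
python3 look3.py hook
python3 - <<'E'
from h import *
c=env.get_calibration("wrist");s=env.read_state();im=env.camera("wrist");cv2.imwrite("pics/wlay.png",im[:,:,::-1])
X=s["position"];u=np.array([np.cos(np.radians(67)),np.sin(np.radians(67)),0])
o=X-.0176*u+[0,0,.0175]
for k in("bar","hook"):print(k,[(np.round(d["xy"]).tolist(),round(d["score"],2)) for d in env.pinpoint("wrist",k)])
print(s["contact_force"].round(1))
for th in(30,50,60,70,80,90,100):
    b=o+.115*(np.sin(np.radians(th))*u+np.array([0,0,np.cos(np.radians(th))]));print(th,proj(c,b).round(0),b.round(3))
E
```

```text
37.0333 [ 0.4592 -0.0986  0.0055] q [-0.76, 0.62, 2.07, 0.87, 0.98, -1.1] X [0.458, -0.1, 0.006] phi 43.1 az 67.0 rel 79.3 y_up 0.02 0.015714263773642538 4.001564159989357
hook [ 0.283  -0.5177  0.065 ] 0.3
hook [ 0.4518 -0.1081  0.0181] 1.4
hook [ 0.4657 -0.1087  0.0036] 3.7
bar [([320.0, 137.0], 0.67)]
hook []
[-1.3  0.1 -1.5]
30 [335.  59.] [ 0.475 -0.062  0.123]
50 [332.  66.] [ 0.487 -0.034  0.097]
60 [331.  79.] [ 0.491 -0.023  0.081]
70 [330.  96.] [ 0.494 -0.015  0.063]
80 [329. 114.] [ 0.497 -0.011  0.043]
90 [327. 134.] [ 0.497 -0.009  0.023]
100 [326. 155.] [ 0.497 -0.011  0.003]
```

Request:
servo_tool:
  deltas:
    - [[0,0,-0.004],0]
    - [[0,0,-0.008],0]

```text
t: 37.55
position: [0.4591, -0.0987, 0.0021]
eef_rot: [-2.144, -1.476, -0.868]
contact_force: [-1.9, -0.4, 5.7]
finger_gap: 0.0158
grip_force: 4.0
```

Request:
servo_tool:
  deltas:
    - [[0,0,0],0]
    - [[0,0,0],0]
    - [[0,0,0],0]
    - [[0,0,0],0]
  grip: 0.5

```text
t: 37.88
position: [0.4591, -0.0989, 0.0017]
eef_rot: [-2.145, -1.477, -0.867]
contact_force: [-1.5, 0.4, -0.2]
finger_gap: 0.0402
grip_force: 0.2
```

Request:
servo_tool:
  deltas:
    - [[-0.012,-0.029,0.03],0]
    - [[-0.024,-0.058,0.065],0]
    - [[-0.037,-0.087,0.1],0]
    - [[-0.05,-0.115,0.15],0]
    - [[-0.06,-0.14,0.21],0]
    - [[-0.06,-0.14,0.27],0]

```text
t: 38.38
position: [0.4286, -0.1708, 0.1377]
eef_rot: [-2.147, -1.475, -0.866]
contact_force: [0.7, -0.2, 0.2]
finger_gap: 0.0461
grip_force: 0.0
```

```bash
python3 look3.py hook bar hanger crook rail_mid slot
python3 - <<'E'
from h import *
c=env.get_calibration("top")
m=env.silhouettes("top","hook")
for d in m[:3]:
    k=d["mask"].astype(np.uint8);p=max(cv2.findContours(k,0,2)[0],key=cv2.contourArea);b=cv2.boxPoints(cv2.minAreaRect(p))
    print(round(d["score"],2),[onz(c,q,.015)[:2].round(3).tolist() for q in b])
m=env.silhouettes("top","blue_tray")
k=m[0]["mask"].astype(np.uint8);p=max(cv2.findContours(k,0,2)[0],key=cv2.contourArea);print("tray",[onz(c,q,.035)[:2].round(3).tolist() for q in cv2.boxPoints(cv2.minAreaRect(p))])
E
```

```text
38.3833 [ 0.4286 -0.1708  0.1377] q [-0.9, 0.41, 1.97, 0.68, 1.26, -0.92] X [0.428, -0.172, 0.138] phi 43.0 az 66.9 rel 88.8 y_up 0.02 0.04605726096380643 0.0
hook [ 0.2821 -0.5107  0.0598] 0.5
hook [ 0.4378 -0.1113  0.0205] 1.6
bar [ 0.2805 -0.5167  0.1809] 1.5
bar [4.806e-01 4.000e-04 2.740e-02] 1.7
hanger [ 0.5391 -0.2972  0.276 ] 1.1
crook [ 0.542  -0.2966  0.3515] 1.0
rail_mid [ 0.5365 -0.2869  0.3509] 1.8
slot [ 0.543  -0.2951  0.2151] 0.4
0.61 [[0.481, 0.007], [0.502, -0.001], [0.432, -0.153], [0.412, -0.144]]
0.51 [[0.284, -0.527], [0.292, -0.552], [0.282, -0.555], [0.274, -0.531]]
tray [[0.462, 0.037], [0.6, -0.016], [0.503, -0.237], [0.368, -0.181]]
```

```bash
cat > plan4.py <<'E'
exec(open("sim11.py").read().split("H=np")[0])
q=plan(q0,[([.42,-.28,.27],47),([.459,-.340,.305],28),([.5565,-.2887,.253],28),([.5565,-.2887,.288],28),([.46,-.34,.288],28),([.307,-.335,.20],35),([.307,-.335,.055],35),([.362,-.297,.002],35)])
E
python3 plan4.py
```

```text
q [-0.9, 0.41, 1.97, 0.68, 1.26, -0.92] X [0.428, -0.17, 0.137] phi 43.1 az 67.1 rel 88.7 y_up 0.02 [-0.899  0.41   1.973  0.682  1.26  -0.919]
   [-0.016 -0.22   0.266] -0.111 5 q [-1.1, 0.23, 1.86, 0.71, 1.41, -0.63] X [0.42, -0.28, 0.27] phi 43.1 az 47.0 rel 80.7 y_up 0.02
   [ 0.078 -0.12   0.07 ] -0.106 3 q [-1.11, 0.17, 1.85, 0.8, 1.26, -0.38] X [0.459, -0.34, 0.305] phi 43.1 az 28.0 rel 64.5 y_up 0.02
   [ 0.195  0.103 -0.104] -0.0 3 q [-0.9, 0.25, 1.89, 0.88, 1.05, -0.33] X [0.556, -0.289, 0.253] phi 43.1 az 28.0 rel 55.4 y_up 0.02
   [0.   0.   0.07] -0.0 1 q [-0.9, 0.2, 1.85, 0.85, 1.1, -0.27] X [0.556, -0.289, 0.288] phi 43.1 az 28.0 rel 55.4 y_up 0.02
   [-0.193 -0.103  0.   ] 0.0 3 q [-1.11, 0.19, 1.87, 0.81, 1.24, -0.4] X [0.46, -0.34, 0.288] phi 43.1 az 28.0 rel 64.5 y_up 0.02
   [-0.306  0.01  -0.176] 0.039 5 q [-1.38, 0.27, 2.0, 0.7, 1.31, -0.8] X [0.307, -0.335, 0.2] phi 43.1 az 35.0 rel 82.5 y_up 0.02
   [-0.   -0.   -0.29] -0.0 4 q [-1.38, 0.52, 2.07, 0.79, 1.07, -1.03] X [0.307, -0.335, 0.055] phi 43.1 az 35.0 rel 82.5 y_up 0.02
   [ 0.11   0.076 -0.106] -0.0 3 q [-1.25, 0.62, 2.12, 0.95, 0.94, -1.11] X [0.362, -0.297, 0.002] phi 43.1 az 35.0 rel 74.4 y_up 0.02
```

Request:
servo_tool:
  deltas:
    - [[-0.02,-0.04,0.05],-0.01]
    - [[-0.03,-0.085,0.1],-0.03]
    - [[-0.03,-0.13,0.16],-0.055]
    - [[-0.025,-0.175,0.21],-0.08]
    - [[-0.016,-0.22,0.266],-0.111]
    - [[0.01,-0.26,0.29],-0.147]
    - [[0.036,-0.3,0.315],-0.183]
    - [[0.062,-0.34,0.336],-0.217]

```text
t: 39.85
position: [0.4603, -0.3405, 0.3061]
eef_rot: [-2.688, -0.712, -1.072]
contact_force: [0.7, 0.8, -1.0]
finger_gap: 0.0458
grip_force: 0.0
```

Request:
servo_tool:
  deltas:
    - [[0,0,0],0]
    - [[0,0,0],0]

```text
t: 40.02
position: [0.4597, -0.3383, 0.3049]
eef_rot: [-2.682, -0.725, -1.068]
contact_force: [-0.7, 0.8, -0.9]
finger_gap: 0.046
grip_force: 0.0
```

Run:
```python
from h import *
s=env.read_state();print(s["t"],s["position"].round(4),info(s["q"]))
N=("side","top","wrist");cs={n:env.get_calibration(n) for n in N}
for n in N: im=env.camera(n);cv2.imwrite(f"pics/h_{n}.png",im[:,:,::-1])
ref={"hanger":[.541,-.297,.277],"slot":[.541,-.297,.214]}
for k,v in ref.items():
    o=[]
    for n in N:
        c=[d["xy"] for d in env.pinpoint(n,k)];p=proj(cs[n],np.array(v));c=[x for x in c if np.linalg.norm(np.array(x)-p)<40]
        if c:o.append((cs[n],min(c,key=lambda x:np.linalg.norm(np.array(x)-p)),n))
    X=tri([a[:2] for a in o]);print(k,X.round(4),[(a[2],(proj(a[0],X)-a[1]).round(1).tolist()) for a in o])
```

```text
40.0167 [ 0.4597 -0.3383  0.3049] q [-1.11, 0.17, 1.85, 0.8, 1.26, -0.38] X [0.458, -0.339, 0.305] phi 43.1 az 28.1 rel 64.6 y_up 0.03
hanger [ 0.5389 -0.3007  0.2828] [('side', [-1.8, 0.8]), ('top', [1.8, -1.6]), ('wrist', [-2.2, -2.0])]
slot [ 0.5401 -0.2958  0.2145] [('side', [1.4, -0.4]), ('top', [-1.1, 1.4]), ('wrist', [1.1, 0.5])]
```

Request:
servo_tool:
  deltas:
    - [[0.04,0.02,-0.021],0]
    - [[0.08,0.041,-0.043],0]
    - [[0.12,0.062,-0.064],0]
    - [[0.155,0.08,-0.083],0]
    - [[0.18,0.093,-0.096],0]
    - [[0.195,0.1,-0.104],0]
    - [[0.195,0.1,-0.104],0]

```text
t: 41.05
position: [0.5582, -0.2876, 0.2518]
eef_rot: [-2.682, -0.721, -1.067]
contact_force: [0.1, 0.1, -0.5]
finger_gap: 0.0461
grip_force: 0.0
```

Request:
servo_tool:
  deltas:
    - [[0,0,0],0]
    - [[0,0,0],0]
    - [[0,0,0],0]
    - [[0,0,0],0]
    - [[0,0,0],0]
    - [[0,0,0],0]
  grip: 1
  newtons: 20

```text
t: 41.55
position: [0.5576, -0.2895, 0.2532]
eef_rot: [-2.684, -0.719, -1.07]
contact_force: [0.1, -2.0, 0.6]
finger_gap: 0.0173
grip_force: 19.9
```

Request:
servo_tool:
  deltas:
    - [[0,0,0.014],0]
    - [[0,0,0.03],0]
    - [[0,0,0.046],0]
    - [[0,0,0.06],0]
    - [[0,0,0.068],0]
    - [[0,0,0.068],0]

```text
t: 42.05
position: [0.5557, -0.2893, 0.2837]
eef_rot: [-2.687, -0.719, -1.06]
contact_force: [1.1, -5.0, -20.2]
finger_gap: 0.0171
grip_force: 20.1
```

Request:
servo_tool:
  deltas:
    - [[-0.02,-0.011,0],0]
    - [[-0.045,-0.024,0],0]
    - [[-0.07,-0.037,0],0]
    - [[-0.1,-0.053,0],0]
    - [[-0.135,-0.071,0],0]
    - [[-0.17,-0.09,0],0]
    - [[-0.2,-0.105,0],0]
    - [[-0.2,-0.105,0],0]

```text
t: 42.72
position: [0.4561, -0.3431, 0.2879]
eef_rot: [-2.685, -0.718, -1.07]
contact_force: [0.5, -0.0, -2.1]
finger_gap: 0.0171
grip_force: 20.0
```

```bash
python3 look3.py hanger crook slot grey_tray; python3 plan4.py|head -1
```

```text
42.7167 [ 0.4561 -0.3431  0.2879] q [-1.12, 0.19, 1.87, 0.81, 1.24, -0.41] X [0.455, -0.344, 0.288] phi 43.1 az 27.8 rel 64.9 y_up 0.03 0.017092533437776215 19.980604648590088
hanger [ 0.4415 -0.3497  0.3045] 0.0
slot [ 0.4356 -0.3508  0.2414] 0.3
grey_tray [ 0.3416 -0.3228  0.0024] 1.2
q [-1.12, 0.19, 1.87, 0.81, 1.24, -0.41] X [0.457, -0.342, 0.287] phi 43.1 az 28.0 rel 64.8 y_up 0.02 [-1.118  0.193  1.871  0.806  1.241 -0.411]
```

Request:
servo_tool:
  deltas:
    - [[-0.06,0,-0.02],0.006]
    - [[-0.12,0,-0.05],0.014]
    - [[-0.18,-0.001,-0.08],0.022]
    - [[-0.24,-0.002,-0.11],0.03]
    - [[-0.29,-0.003,-0.15],0.036]
    - [[-0.322,-0.004,-0.19],0.04]
    - [[-0.322,-0.004,-0.24],0.04]
    - [[-0.322,-0.004,-0.28],0.04]

```text
t: 43.88
position: [0.296, -0.3439, 0.1454]
eef_rot: [-2.6, -0.874, -1.038]
contact_force: [-0.2, -0.3, -1.8]
finger_gap: 0.0173
grip_force: 20.0
```

Request:
servo_tool:
  deltas:
    - [[0,0,-0.04],0]
    - [[0,0,-0.08],0]
    - [[0,0,-0.115],0]
    - [[0,0,-0.145],0]
    - [[0,0,-0.165],0]
    - [[0,0,-0.17],0]

```text
t: 44.38
position: [0.2967, -0.3429, 0.0605]
eef_rot: [-2.598, -0.874, -1.037]
contact_force: [-0.0, -0.6, -2.3]
finger_gap: 0.0171
grip_force: 20.0
```

```bash
python3 look3.py hanger slot grey_tray hook salt_shaker
```

```text
44.3833 [ 0.2967 -0.3429  0.0605] q [-1.41, 0.52, 2.05, 0.76, 1.1, -1.03] X [0.295, -0.343, 0.061] phi 43.1 az 35.3 rel 84.6 y_up 0.02 0.01714421120014612 19.981064200401306
hanger [ 0.2786 -0.3575  0.0822] 0.7
slot [ 0.2778 -0.3524  0.0115] 0.0
grey_tray [ 0.342  -0.3245  0.0057] 0.2
hook [ 0.2816 -0.5146  0.0602] 0.5
hook [ 0.4399 -0.1054  0.0121] 1.3
salt_shaker [ 0.5752 -0.5202  0.0171] 1.0
```

Request:
servo_tool:
  deltas:
    - [[0,0,-0.018],0]
    - [[0.0147,0.0104,-0.018],0]
    - [[0.0294,0.021,-0.018],0]
    - [[0.044,0.031,-0.02],0]
    - [[0.059,0.042,-0.024],0]
    - [[0.072,0.051,-0.031],0]
    - [[0.085,0.06,-0.039],0]
    - [[0.096,0.068,-0.05],0]
  newtons: 6

```text
t: 45.65
position: [0.3456, -0.308, 0.0367]
eef_rot: [-2.597, -0.876, -1.038]
contact_force: [1.1, 2.3, 3.4]
finger_gap: 0.018
grip_force: 6.0
```

```bash
cat > ang.py <<'E'
from h import *
c=env.get_calibration("wrist");s=env.read_state();im=env.camera("wrist");cv2.imwrite(f"pics/wh_{s['t']:.1f}.png",im[:,:,::-1])
X=s["position"];u=np.array([np.cos(np.radians(35)),np.sin(np.radians(35)),0])
o=X-.0165*u+[0,0,.0165]
for k in("crook","hanger","slot"):print(k,[(np.round(d["xy"]).tolist(),round(d["score"],2)) for d in env.pinpoint("wrist",k)[:2]])
for th in(0,20,40,60,70,80,90,100):
    b=o+.075*(np.sin(np.radians(th))*u+np.array([0,0,np.cos(np.radians(th))]));print(th,proj(c,b).round(0),b.round(3))
E
python3 ang.py; python3 look3.py hanger slot crook
```

```text
crook [([318.0, 148.0], 0.69)]
hanger [([322.0, 288.0], 0.82)]
slot [([318.0, 381.0], 0.92), ([322.0, 289.0], 0.24)]
0 [327. 228.] [ 0.332 -0.317  0.128]
20 [328. 177.] [ 0.353 -0.303  0.124]
40 [328. 155.] [ 0.372 -0.29   0.111]
60 [328. 155.] [ 0.385 -0.28   0.091]
70 [327. 161.] [ 0.39  -0.277  0.079]
80 [326. 170.] [ 0.393 -0.275  0.066]
90 [326. 180.] [ 0.393 -0.274  0.053]
100 [325. 193.] [ 0.393 -0.275  0.04 ]
45.85 [ 0.3446 -0.3094  0.0362] q [-1.3, 0.55, 2.1, 0.87, 1.0, -1.05] X [0.343, -0.31, 0.037] phi 43.0 az 35.2 rel 77.3 y_up 0.02 0.017468991319949983 6.0000430047512054
hanger [ 0.3274 -0.3221  0.0645] 1.4
slot [ 0.2884 -0.3427  0.0157] 2.3
crook [ 0.3689 -0.2858  0.1071] 1.3
```

Request:
servo_tool:
  deltas:
    - [[0.01,0.007,-0.012],0]
    - [[0.018,0.013,-0.024],0]
    - [[0.0245,0.0173,-0.035],0]
    - [[0.029,0.021,-0.045],0]
    - [[0.034,0.024,-0.053],0]
    - [[0.037,0.026,-0.058],0]
    - [[0.039,0.027,-0.06],0]

```text
t: 46.83
position: [0.3642, -0.2954, 0.0061]
eef_rot: [-2.598, -0.875, -1.037]
contact_force: [-0.1, 0.0, -0.9]
finger_gap: 0.0177
grip_force: 6.0
```

```bash
python3 ang.py; python3 look3.py hanger slot crook
```

```text
crook [([321.0, 168.0], 0.72)]
hanger [([322.0, 285.0], 0.94)]
slot [([320.0, 414.0], 0.69)]
0 [327. 229.] [ 0.351 -0.305  0.098]
20 [328. 177.] [ 0.372 -0.29   0.093]
40 [328. 155.] [ 0.39  -0.277  0.08 ]
60 [327. 155.] [ 0.404 -0.268  0.06 ]
70 [327. 161.] [ 0.408 -0.264  0.048]
80 [326. 169.] [ 0.411 -0.262  0.036]
90 [326. 180.] [ 0.412 -0.262  0.023]
100 [325. 193.] [ 0.411 -0.262  0.01 ]
47.0333 [ 0.3641 -0.2959  0.0068] q [-1.25, 0.6, 2.12, 0.94, 0.94, -1.1] X [0.363, -0.297, 0.007] phi 43.1 az 35.2 rel 74.4 y_up 0.02 0.01727179263561544 5.999877378344536
hanger [ 0.3475 -0.3024  0.0296] 0.0
slot [ 0.2992 -0.3384  0.023 ] 0.8
crook [ 0.4055 -0.2595  0.0367] 0.5
```

Request:
servo_tool:
  deltas:
    - [[0.003,0.002,-0.005],0]
    - [[0.005,0.0035,-0.009],0]
    - [[0.006,0.004,-0.012],0]
    - [[0.006,0.004,-0.013],0]
  newtons: 5

```text
t: 47.77
position: [0.3674, -0.2937, 0.0004]
eef_rot: [-2.598, -0.875, -1.039]
contact_force: [-3.0, -1.4, 7.0]
finger_gap: 0.0174
grip_force: 5.0
```

```bash
python3 ang.py|head -3; python3 look3.py hanger slot crook
```

```text
crook [([320.0, 178.0], 0.6), ([191.0, 68.0], 0.44)]
hanger [([323.0, 290.0], 0.63)]
slot [([323.0, 416.0], 0.83)]
47.9667 [ 0.3673 -0.2937  0.0005] q [-1.24, 0.62, 2.12, 0.96, 0.93, -1.12] X [0.366, -0.294, 0.001] phi 43.1 az 35.2 rel 74.0 y_up 0.02 0.017729650553832306 5.002341270446777
hanger [ 0.3497 -0.3041  0.0239] 1.4
slot [ 0.3007 -0.3401  0.023 ] 1.9
crook [ 0.4152 -0.252   0.0141] 1.1
```

Request:
servo_tool:
  deltas:
    - [[0,0,0],0]
    - [[0,0,0],0]
    - [[0,0,0],0]
    - [[0,0,0],0]
    - [[0,0,0],0]
  grip: 0.5

```text
t: 48.78
position: [0.3671, -0.2939, 0.0001]
eef_rot: [-2.599, -0.875, -1.037]
contact_force: [0.7, -0.4, 0.3]
finger_gap: 0.0456
grip_force: 0.0
```

Request:
servo_tool:
  deltas:
    - [[0,0,0.02],0]
    - [[0,0,0.05],0]
    - [[0,0,0.1],0]
    - [[-0.02,-0.01,0.17],0]
    - [[-0.04,-0.02,0.25],0]
    - [[-0.06,-0.03,0.33],0]
    - [[-0.08,-0.05,0.41],0]
    - [[-0.08,-0.05,0.41],0]

```text
t: 49.45
position: [0.3271, -0.3228, 0.2119]
eef_rot: [-2.607, -0.881, -1.04]
contact_force: [-0.4, -1.2, 1.1]
finger_gap: 0.046
grip_force: 0.0
```

```bash
python3 look3.py hanger slot crook hook bar blue_tray grey_tray sauce_bowl salt_shaker tongs_1; python3 -c "
import cv2,numpy as np,glob,os
f=max(glob.glob('pics/side_*'),key=os.path.getmtime);g=max(glob.glob('pics/top_*'),key=os.path.getmtime)
a=cv2.resize(cv2.imread(f)[200:480,200:480],(400,400));b=cv2.resize(cv2.imread(g)[150:380,150:380],(400,400))
cv2.imwrite('pics/m6.png',np.hstack([a,b]))"
```

```text
49.45 [ 0.3271 -0.3228  0.2119] q [-1.34, 0.24, 2.01, 0.72, 1.3, -0.76] X [0.326, -0.323, 0.212] phi 42.9 az 34.5 rel 79.3 y_up 0.03 0.046047602230134654 0.0
hanger [ 0.3547 -0.2976  0.016 ] 0.3
slot [ 0.3018 -0.3395  0.0265] 2.0
crook [ 0.4157 -0.2549  0.0268] 0.6
hook [ 0.2804 -0.5151  0.0641] 1.2
hook [ 0.4376 -0.107   0.0175] 2.2
bar [ 0.28   -0.5118  0.176 ] 0.6
bar [0.4786 0.0043 0.0188] 0.7
blue_tray [ 0.4846 -0.0936 -0.0029] 0.5
grey_tray [ 0.348  -0.3123 -0.0086] 2.6
grey_tray [ 0.3524 -0.3042 -0.0149] 3.6
sauce_bowl [ 0.5211 -0.4609 -0.004 ] 2.5
tongs_1 [ 0.4476 -0.5858  0.0048] 1.1
```

View pics/m6.png

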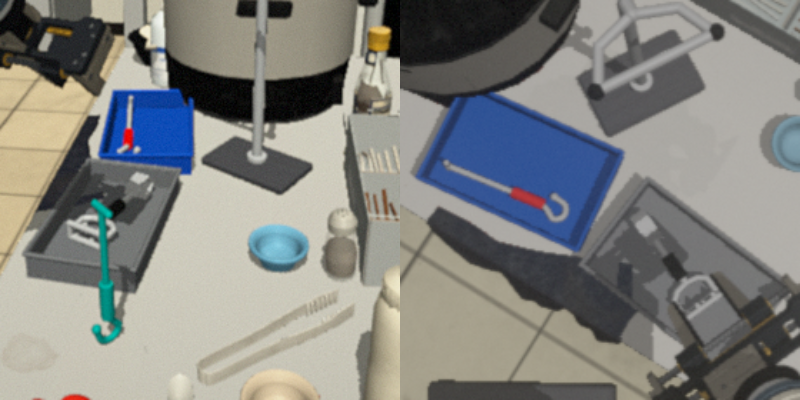

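The last picture shows the hook lying wholly inside the blue tray (grip at (530, 200)). The hanger lies inside the grey tray, from (650, 225) to (710, 310), and the other things are undisturbed. I'll hand in.

```bash
python3 -c "
from station import env
print(env.hand_in())"
```

```text
the job is handed in; nothing more can be done
None
```

I unhooked the hook while the hanger hung on the rail, laid the hook in the blue tray and then the hanger in the grey tray, and handed in at about 50 s of 72 s; I got no verdict back. The tool could only be turned about the vertical, so I got the tilt I needed by commanding out-of-reach poses. The highest forces I read were about 32 N once during a free move and 20 N as the hanger was lifted off the rail.

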